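Clamp the flange discs in the packing jig

ROBOT

A 6-joint arm with a two-finger parallel gripper is mounted at the origin on the work surface. World frame = base frame: x ahead of the robot, y to its left, z up, the work surface at z = 0. Lengths are in mm, angles in degrees, forces in N, time in s.
With the tool pointing down it reaches from about 300 to 850 mm from the base axis. Payload 4.2 kg.
Tool frame: the origin (TCP) lies midway between the tips of the shut fingers; the grasp point (between the pads) lies env.grasp_offset behind it (env.grasp_offset is the distance from the TCP to the grasp point, in mm); y points along the fingers, x is the direction in which the jaws open and shut, and the axes are right-handed (so a half turn about y gives the same grasp; the last joint's range is limited). The gripper opens to 91 mm and grips with 3 to 60 N. Pads are 32 mm wide; open, the fingers measure 118 mm over their backs; the gripper's body (76 mm by 178 mm) begins 60 mm behind the grasp point.
Start: joints at [73.74, 18.312, 89.639, -0, 72.044, -1.146], TCP at [149.934, 555.126, 192.776] pointing down, gripper open.
Joint ranges: [-177.97, 177.97], [-48.28, 115.42], [12.27, 149.76], [-77.06, 257.06], [2.81, 150.46], [-146.56, 146.56]. Speed limits (degrees/s): [147.25, 147.25, 180, 180, 180, 180].

INTERFACE

Orientations are given as [roll, pitch, yaw] about the fixed x, y, z axes, in that order (R = Rz(yaw) Ry(pitch) Rx(roll)).
In Python, from workcell import state, vision, job, env gives the robot as it stands.
- The arm moves only by the shell command python3 -m handwheel 'ROWS' [FORCE]. ROWS is JSON, a list of rows, each a list of 3 entries, a list of its own where there are three numbers: the finger opening in cm, from 0 to 9.12, then the shift along the tool's x, y, z in cm, then the turn about the tool's y in degrees. A call has 1 to 10 rows; each row is the pose to reach, as a shift and turn from the pose measured when the call began, along the tool's axes at that moment; what a row does not reach only later rows make up. A row lasts 1/10 s, in which the tool goes at most 50 mm and 8.59 degrees, less where a joint would pass 70% of its speed; a pose out of reach is approached as far as the arm can. A call with a gripper value outside its range is refused whole. The fingers move at their own pace and stop on an object; FORCE is the grip in N (left out, the last holds). Time passes only in rows, so rows that repeat a pose let the fingers close. It gives the time, the measured TCP pose, the force and the opening at its end, in the units of the state.
- state(): the state, without advancing time (a new reading comes with each control period).
- vision.grab_frame(name): name is "scene" or "side" or "wrist"; returns the picture (420x560x3 uint8, red, green, blue); there is no depth.
- vision.camera_model(name): a dict with "fov_y" (degrees; the focal length in pixels is half the picture's height over the tangent of half this angle, whatever the lens; pixels are square), "cx", "cy" (the principal point, pixels), "extrinsics" (4x4, takes a point from world to camera coordinates). Camera axes: x right, y up, looking along -z (the intrinsics and any distortion apply to the point x, -y, -z); pixel columns grow to the right and rows downward; lengths in mm; the calibration is good to about 2 mm. A picture is of the moment at which its call begins: read the wrist's pose just before it. camera_model takes no time and is no camera call; for the wrist camera it gives the pose at the moment of the call.
- job.job_done(): hands the job in, once; it reports no verdict.
The state is a dict: "time_s": time; "qpos": joint angles; "qvel": joint speeds; "effort": joint torques, N m; "ee_pos": TCP position; "ee_rot": TCP orientation; "force": force on the tool from outside, world axes, zero at the start; "torque": the same for the moment, N m; "gripper_width": finger opening in mm.
Only numpy, scipy, OpenCV 4.12 (cv2) and the standard library are available. Lean on these libraries where they do the work, as an engineer would, in place of code of your own. Each camera call takes 0.05 s, during which the arm holds its last target.

TASK

Load all the flange discs lying on the bench onto the four studs of the clamp jig, one on top of another with every stud through a hole and each lying flat (swing the jig's arm clear first if it is in the way). Then swing the arm back over the middle to its stop, screw its lever-headed clamp bolt in (clockwise, lever standing up) until it is snug against its stop, and only then fold the lever down flat. Do not knock over the blue spray can or the white bottle.

Things in the scene. Friction and masses are not known exactly. Their poses are not given: they have to be found in the camera images.
- disc1: flat aluminium disc, 150 mm across, 12 mm thick, 0.32 kg; origin at the centre of one face (underside at the start), z its axis. The outer ring (radii 50-75 mm) has four 15 mm through holes at radius 62.5 mm, +-45 and +-135 deg from x. One bar 20 mm wide (in y) runs along x across the middle; on either side of it an open half-moon window 40 mm deep, so the bar can be pinched at the disc's centre
- disc2: a disc just like disc1
- disc3: a disc just like disc1. In some starts one of the three discs (any of them) is absent
- jig: fixed clamp jig; origin on the bench under the centre of its round hub (160 mm across, top 20 mm above the bench), z up. Four 11 mm studs with tapered tips at radius 62.5 mm, +-45 and +-135 deg from x, reach 39 mm above the hub's top (room for three discs). The arm's post stands at x +140 mm, y 0; foot plate 90 mm wide, 12 mm high, out to x +185 mm
- hub_top (a point): centre of the hub's top face, where the lowest disc's underside comes to lie (20 mm above the bench); axes as the jig
- swingarm (a joint): swing of the clamp arm about the vertical post, rad: 0 = bolt over the hub's centre, at its stop; grows anticlockwise seen from above to 2.0 (fully clear, towards the jig's -y). Above about 1.4 the hub can be loaded freely. It starts part way, in the way. Stays where left (friction 0.25 N m)
- swing_pivot (a point): on the arm's swing axis at the height of the arm's top face (106 mm above the bench); axes turn with the arm, which points along -x. The arm is a bar 24 mm wide (92 to 106 mm above the bench), free to grip or push from 20 to 115 mm off the axis; the bolt's axis is 140 mm off
- swing_grip (a point): point on the top face of the arm bar, 55 mm from the swing axis; axes as swing_pivot
- bolt (a joint): turn of the clamp bolt, rad: grows clockwise seen from above as it is screwed in, from 0 (fully out) to 5.0, a hard stop (snug). Starts at 0 to 0.5; sinks 4.6 mm a radian, 23 mm in all; friction 0.06 N m, stays where left. A sprung rubber pad under it takes up the height of the stack (less than 6 N)
- lever (a joint): fold of the bolt's lever, rad: 0 = standing straight up on the bolt's axis, 1.57 = folded flat (its stop). Friction 0.08 N m, stays where it is left
- lever_pivot (a point): the lever's fold axis, on the bolt's axis: 154 mm above the bench with the bolt fully out, 131 mm when snug; the bolt's head (38 mm across) ends 7 mm below. Axes of the lever: z from pivot to tip, y along the fold axis, x the face towards which it folds (when snug it folds along the arm towards the post)
- lever_tip (a point): free end of the lever, 66 mm from the pivot; same axes. The lever is a flat paddle 24 mm wide (its y), 10 mm thick (its x), its flat part from 8 to 66 mm off the pivot; from above it can be pinched across its 10 mm thickness like a key to turn the bolt
- spray_can: standing blue spray can, 56 mm across, 180 mm tall, origin under its base; leave standing
- glue_bottle: standing white bottle, 52 mm across, 130 mm tall, origin under its base; leave standing

How it is judged:
By the outcome, as a careful person would: the job done as asked, in the order asked, and still so for the second after the job is handed in, with the robot touching nothing.
Of disc1, disc2, disc3 only 2 to 3 are there at a start; the rules pass over those that are not, and their reading is None.
At some moment in a run one of disc1, disc2, disc3 may be knocked a few centimetres aside while the robot is not near it.
Once in a run the grip may slacken for a moment while it holds something.
It also fails if it takes over 210 s, if anything falls off the work surface, if the arm or the gripper's body presses on something with over 40 N, if the wrist force passes 120 N, or if a joint passes its speed limit or range.

## Working session

There is one attempt and no reset: what is moved stays moved. The work goes in short steps, Python scripts to look and compute and a shell command to move; the robot and the scene stay as the last step left them, time stands still between calls to the robot, and variables do not carry over. Pictures are saved under pics/ and viewed, and the job is handed in when it is done.

```bash
ls -la; mkdir -p pics; python3 - <<'E'
from workcell import state, vision, job, env
import cv2
print(state()); print(env.grasp_offset)
for n in ["scene","side","wrist"]:
    m=vision.camera_model(n); print(n,m)
    cv2.imwrite(f"pics/{n}0.png",vision.grab_frame(n)[:,:,::-1])
E
```

```text
total 12
drwxr-xr-x  3 agent agent 4096 Dec  7 10:58 .
drwxr-xr-x 23 root  root  4096 Dec  7 10:58 ..
drwxr-xr-x  2 agent agent 4096 Dec  7 10:58 pics
{'time_s': 0.0, 'qpos': array([ 7.37410215e+01,  1.83513052e+01,  8.97074937e+01,  3.61864585e-04,
        7.20426862e+01, -1.14577205e+00]), 'qvel': array([ 0.0128067 ,  0.02812245, -0.00578885,  0.02542066,  0.02398126,
       -0.02156341]), 'effort': array([-9.47315275e-04, -4.12453401e+01, -2.31962532e+01,  7.24399835e-02,
        4.58160380e-02, -1.56273081e-04]), 'ee_pos': array([149.76070987, 554.58827704, 191.91630668]), 'ee_rot': array([-89.99762671,   0.10145795,  74.88668383]), 'force': array([-0.24773916, -1.3262538 ,  0.57859706]), 'torque': array([ 0.01973433, -0.01799368,  0.00021158]), 'gripper_width': 91.24659287471418}
18.8
scene {'fov_y': 57.96165989898035, 'cx': 281.1465502262094, 'cy': 212.4962683789951, 'extrinsics': array([[ 4.21683886e-01,  9.06731710e-01,  4.50624733e-03,
        -2.26360844e+02],
       [-6.37517954e-01,  2.92942256e-01,  7.12569782e-01,
         2.35667889e+02],
       [ 6.44789546e-01, -3.03
[... 324 characters left out ...]
,
       [ 1.57058781e-01,  6.29364099e-01,  7.61073827e-01,
        -1.88239697e+02],
       [-2.14286279e-01, -7.30561220e-01,  6.48353063e-01,
        -1.01046957e+03],
       [ 0.00000000e+00,  0.00000000e+00,  0.00000000e+00,
         1.00000000e+00]])}
wrist {'fov_y': 63.52632492137117, 'cx': 283.3263597521865, 'cy': 204.21960811909057, 'extrinsics': array([[ 2.61061427e-01,  9.65320145e-01, -1.98699585e-03,
        -5.74207981e+02],
       [-9.30889630e-01,  2.51204109e-01, -2.65218761e-01,
         2.89864588e+01],
       [-2.55521872e-01,  7.10880623e-02,  9.64186217e-01,
        -3.92052950e+02],
       [ 0.00000000e+00,  0.00000000e+00,  0.00000000e+00,
         1.00000000e+00]])}
```

View pics/scene0.png

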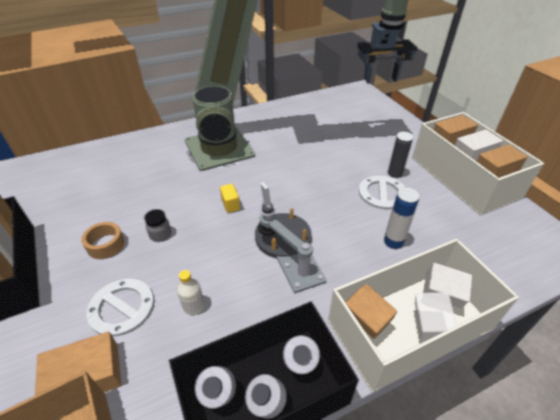

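View pics/side0.png

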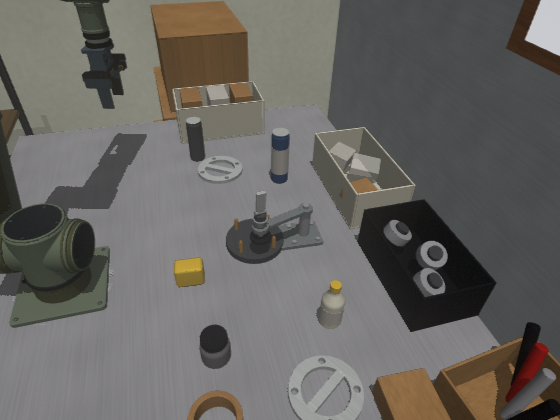

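View pics/wrist0.png

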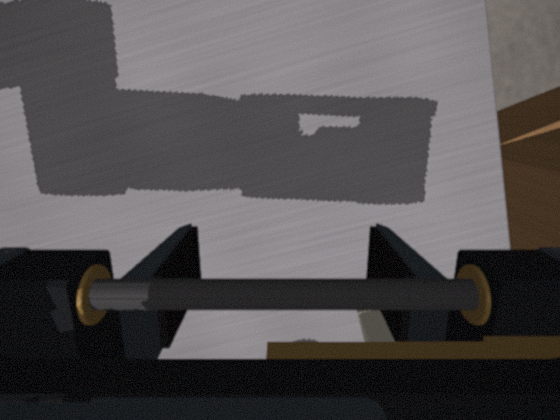

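```bash
cat > h.py <<'E'
import numpy as np, cv2
from workcell import state, vision, env
from scipy.spatial.transform import Rotation as Rn
def cam(n):
    m=vision.camera_model(n); f=210/np.tan(np.radians(m["fov_y"]/2)); return f,m["cx"],m["cy"],np.array(m["extrinsics"])
def proj(n,P,m=None):
    f,cx,cy,E=m or cam(n); p=E[:3,:3]@np.asarray(P,float)+E[:3,3]
    return np.array([cx+f*p[0]/-p[2], cy+f*p[1]/p[2]])
def ray(n,uv,m=None):
    f,cx,cy,E=m or cam(n); R=E[:3,:3]; o=-R.T@E[:3,3]
    d=R.T@np.array([(uv[0]-cx)/f,-(uv[1]-cy)/f,-1.]); return o,d/np.linalg.norm(d)
def onz(n,uv,z,m=None):
    o,d=ray(n,uv,m); return o+d*(z-o[2])/d[2]
def tri(a,b):
    A=[];B=[]
    for n,uv in (a,b):
        o,d=ray(n,uv); M=np.eye(3)-np.outer(d,d); A.append(M);B.append(M@o)
    X=np.linalg.lstsq(np.vstack(A),np.hstack(B),rcond=None)[0]; return X,[proj(n,X)-uv for n,uv in (a,b)]
def crop(n,x0,y0,w,h,s,out,img=None):
    im=vision.grab_frame(n) if img is None else img
    c=cv2.resize(im[y0:y0+h,x0:x0+w],None,fx=s,fy=s,interpolation=cv2.INTER_CUBIC)
    for i in range(0,w,10):
        X=i*s; L=(10 if (x0+i)%50 else 20); cv2.line(c,(X,0),(X,L),(255,255,0),1)
        if (x0+i)%50==0: cv2.putText(c,str(x0+i),(X,32),0,.4,(255,0,0),1)
    for i in range(0,h,10):
        Y=i*s; L=(10 if (y0+i)%50 else 20); cv2.line(c,(0,Y),(L,Y),(255,255,0),1)
        if (y0+i)%50==0: cv2.putText(c,str(y0+i),(22,Y),0,.4,(255,0,0),1)
    cv2.imwrite("pics/"+out,c[:,:,::-1])
def totool(T,yaw=None):
    "shift in cm along tool axes to bring TCP to world T"
    s=state(); R=Rn.from_euler('xyz',s["ee_rot"],degrees=True).as_matrix()
    return R.T@(np.asarray(T)-s["ee_pos"])/10
E
python3 - <<'E'
from h import *
s=cv2.imread("pics/scene0.png")[:,:,::-1]; d=cv2.imread("pics/side0.png")[:,:,::-1]
crop("scene",235,170,100,125,6 and 5,"c1.png",s)
crop("side",215,180,120,90,6,"c2.png",d)
crop("scene",80,270,140,75,5,"c3.png",s)
crop("side",270,280,120,140,4,"c4.png",d)
crop("scene",340,120,90,135,4,"c5.png",s)
crop("side",180,110,120,90,6,"c6.png",d)
print(state()["ee_pos"],proj("side",state()["ee_pos"]),proj("scene",state()["ee_pos"]))
print(proj("side",[0,0,0]),proj("scene",[0,0,0]))
E
```

```text
[149.81110826 554.71679896 192.12887354] [115.64661668 106.97929237] [379.11082179  86.08840224]
[ 65.07318441 284.26736782] [219.02490732 147.82043405]
```

View pics/c1.png

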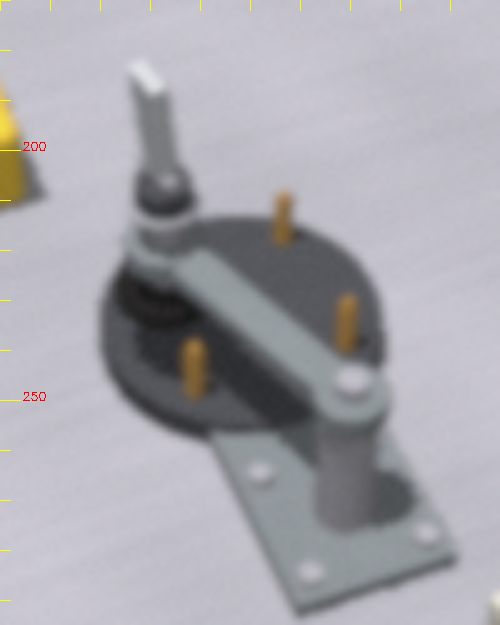

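View pics/c2.png

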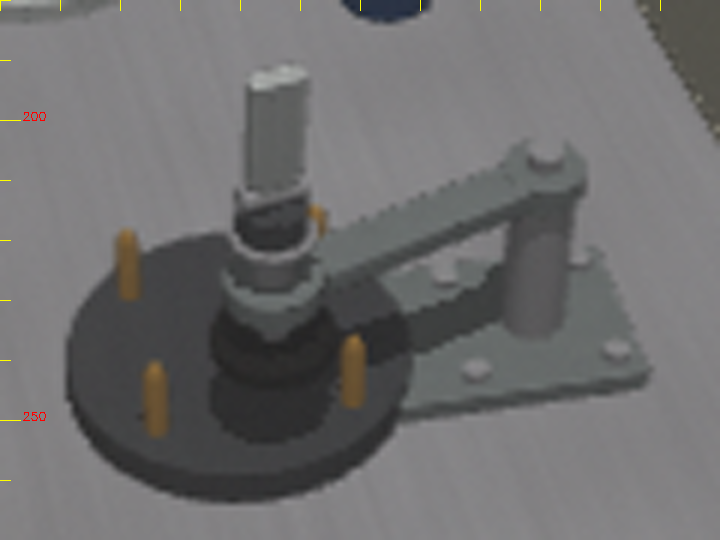

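View pics/c3.png

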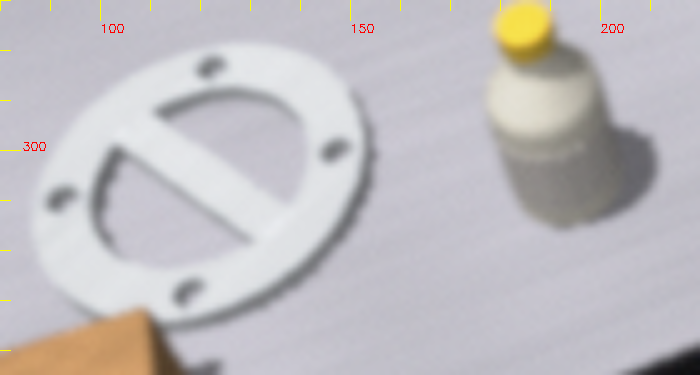

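View pics/c4.png

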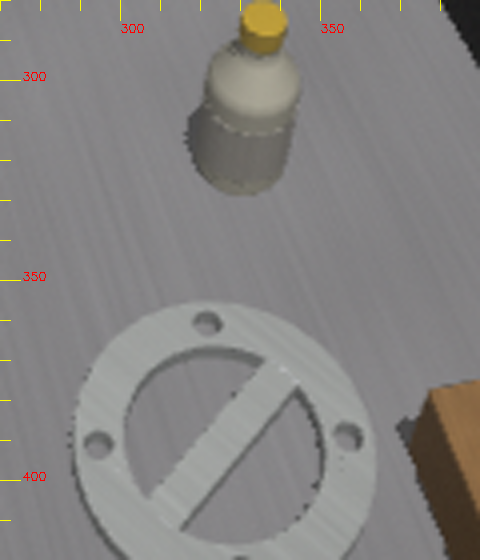

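View pics/c5.png

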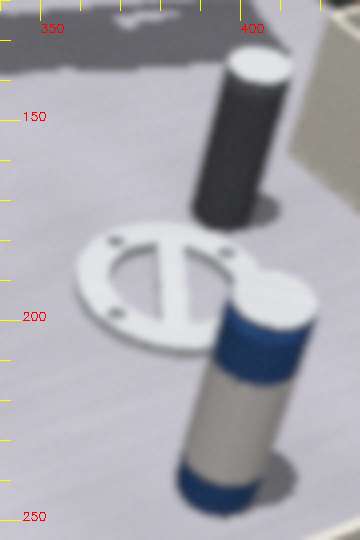

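View pics/c6.png

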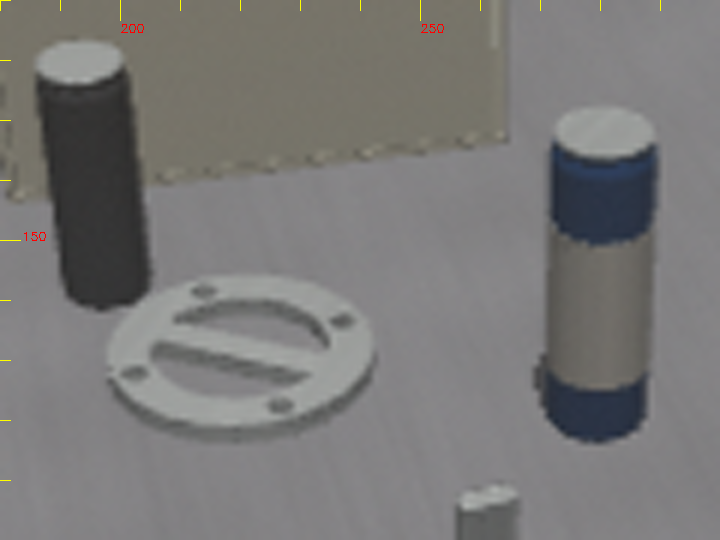

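```bash
cat > fit.py <<'E'
from h import *
from scipy.optimize import least_squares
A={"side":[(321.5,360.5),(294.5,391),(330,419.5),(356.75,389)],"scene":[(92.4,309.8),(117.6,328.4),(147,300),(122,283.4)]}
B={"side":[(213.8,158.5),(237,163.5),(226.8,177.5),(202.5,172.2)],"scene":[(369.2,180),(396.8,183),(369.2,198.2)]}
J={"side":[(236.2,218.3),(240.8,240.3),(274,235.8),(267.8,214.3)],"scene":[(291.6,208.4),(304.6,229),(274,238)]}
C={n:cam(n) for n in ("side","scene")}
def und(n,uv,k):
    f,cx,cy,_=C[n]; return uv
def pr(n,P,k):
    f,cx,cy,_=C[n]; u=proj(n,P,C[n]); d=(u-[cx,cy])/f; r2=d@d
    return np.array([cx,cy])+f*d*(1+k*r2)
def pts(x,y,t,z): return [np.array([x+62.5*np.cos(t+a),y+62.5*np.sin(t+a),z]) for a in np.radians([45,135,225,315])]
def res(p,obs,z,ks):
    r=[]
    P=pts(*p,z)
    for n in obs:
        Q=np.array([pr(n,q,ks[n]) for q in P])
        for uv in obs[n]:
            e=Q-uv; i=np.argmin((e**2).sum(1)); r+=list(e[i])
    return np.array(r)
def fit(obs,z,x0,ks={"side":0,"scene":0}):
    best=None
    for t in np.radians([0,20,45,70]):
        s=least_squares(res,[*x0,t],args=(obs,z,ks),x_scale=[10,10,.1])
        if best is None or s.cost<best.cost: best=s
    return best
if __name__=="__main__":
    def gx(o): return np.mean([onz("side",u,12,C["side"]) for u in o["side"]],0)[:2]
    for name,o,z in (("A",A,12),("B",B,12),("J",J,58)):
        for sub in (["side"],["scene"],["side","scene"]):
            b=fit({k:o[k] for k in sub},z,gx(o)); print(name,sub,b.x.round(3),np.degrees(b.x[2])%90,np.abs(b.fun).max().round(2),b.cost.round(2))
    def tot(v):
        ks={"side":v[0],"scene":v[1]}
        return np.concatenate([res(v[2+3*i:5+3*i],o,z,ks) for i,(o,z) in enumerate(((A,12),(B,12),(J,58)))])
    v0=[0,0]+sum([list(fit(o,z,gx(o)).x) for o,z in ((A,12),(B,12),(J,58))],[])
    s=least_squares(tot,v0,x_scale=[.1,.1]+[10,10,.1]*3); print(s.x.round(3),s.cost,np.abs(s.fun).max())
E
python3 fit.py
```

```text
A ['side'] [ 531.597 -419.509    0.561] 32.168379802460144 2.34 4.02
A ['scene'] [ 533.765 -421.206    0.565] 32.38727613439556 0.17 0.03
A ['side', 'scene'] [ 532.32  -420.308    0.563] 32.23321391149628 2.66 5.66
B ['side'] [452.427 392.831   0.982] 56.27045459465824 0.11 0.01
B ['scene'] [454.743 394.659  -0.597] 55.781604049672886 0.08 0.01
B ['side', 'scene'] [453.41  394.532   0.977] 55.96455137577562 0.37 0.53
J ['side'] [490.471  28.051   1.512] 86.65521082011347 0.15 0.04
J ['scene'] [503.652  61.346   0.82 ] 46.96661223451865 8.39 93.77
J ['side', 'scene'] [ 4.90226e+02  2.77120e+01 -5.50000e-02] 86.8405532814695 0.42 0.3
[-3.70000e-02 -6.00000e-03  5.32139e+02 -4.22362e+02  5.63000e-01
  4.53278e+02  3.94797e+02  9.77000e-01  4.90207e+02  2.77060e+01
 -5.50000e-02] 4.554451063056383 1.4571018207803945
```

```bash
python3 - <<'E'
from h import *
def t(name,a,b):
    X,r=tri(("side",a),("scene",b)); print(name,X.round(1),np.round(r,1).tolist())
t("black base",(197.5,158),(396,175)); t("black top",(193.3,120.3),(405.5,136))
t("blue base",(279,180.5),(396,242)); t("blue top",(280.8,132),(408,195))
t("bottle base",(330,322),(193,309)); t("bottle cap",(336,284.5),(185,273.6))
t("lever tip",(261.3,192.2),(264.6,185.4)); t("post top",(306.3,205.8),(305.5,245.6))
for nm,c,ts in (("A",(532.5,-421),32.3),("B",(453.3,394.3),56)):
  for a in (ts,ts+90):
    for n in("side","scene"):
      print(nm,a,n,[proj(n,[c[0]+s*50*np.cos(np.radians(a)),c[1]+s*50*np.sin(np.radians(a)),12]).round(1).tolist() for s in(-1,1)])
E
```

```text
black base [387.4 501.3  -9.3] [[0.2, 0.4], [0.2, -0.4]]
black top [388.4 494.3 146.7] [[-0.0, -0.1], [-0.0, 0.1]]
blue base [636.6 310.  -10.8] [[-0.6, -1.0], [-0.6, 1.3]]
blue top [636.9 298.4 177.7] [[0.1, 0.1], [0.1, -0.2]]
bottle base [ 603.4 -265.3   -8. ] [[0.4, 0.4], [0.3, -0.5]]
bottle cap [ 601.7 -261.8  128. ] [[-0.2, -0.3], [-0.2, 0.3]]
lever tip [496.9 -25.6 215.8] [[0.2, 0.3], [0.1, -0.3]]
post top [629.8  19.4 112.5] [[-0.3, -0.4], [-0.3, 0.5]]
A 32.3 side [[310.6, 408.4], [341.0, 372.0]]
A 32.3 scene [[106.0, 294.6], [134.5, 314.6]]
A 122.3 side [[347.0, 407.0], [306.8, 373.2]]
A 122.3 scene [[102.6, 320.3], [136.2, 289.4]]
B 56 side [[213.9, 175.5], [226.3, 159.8]]
B 56 scene [[367.0, 188.5], [399.1, 191.9]]
B 146 side [[233.8, 170.4], [207.0, 164.6]]
B 146 scene [[383.5, 200.7], [382.5, 180.2]]
```

```bash
python3 - <<'E'
from h import *
f,cx,cy,E=cam("wrist"); o=-E[:3,:3].T@E[:3,3]; s=state()
R=Rn.from_euler('xyz',s["ee_rot"],degrees=True).as_matrix()
print("cam in tool",R.T@(o-s["ee_pos"]),"view dir in tool",R.T@(-E[2,:3]),s["ee_pos"])
post=np.array([629.9,19.6]); 
for deg in (198.7,):
    a=np.radians(deg); g=post+65*np.array([np.cos(a),np.sin(a)]); print(g)
    print("shift to g at z 190",totool([*g,190]))
E
```

```text
cam in tool [ 1.85085138e-01 -1.92539113e+02  7.58389450e+01] view dir in tool [-4.84079890e-04  9.64177351e-01 -2.65257990e-01] [149.81110826 554.71679896 192.12887354]
[568.33133195  -1.23984439]
shift to g at z 190 [-42.75790341   0.26714821 -54.90177882]
```

```bash
python3 - <<'E'
from h import *
print(totool([573,0.4,260]))
E
python3 -m handwheel '[[4.4,[0,-4,0],0],[4.4,[0,-7,0],17],[4.4,[-43,-7,-55],146],[4.4,[-43,-7,-55],146],[4.4,[-43,-7,-55],146],[4.4,[-43,-7,-55],146],[4.4,[-43,-7,-55],146],[4.4,[-43,-7,-55],146],[4.4,[-43,-7,-55],146],[4.4,[-43,-7,-55],146]]'; python3 -c "
from h import *
print(totool([573,0.4,260]),state()['qpos'])"
```

```text
[-42.48706918  -6.73323006 -55.30946556]
time_s: 1.15
ee_pos: [390.5, 233.0, 262.4]
ee_rot: [-90.1, 0.0, -2.8]
force: [1.0, 1.1, 0.1]
gripper_width: 44.1
[ 19.36852966   0.26182355 -22.3333065 ] [ 2.94070526e+01  5.03733593e+00  9.68477088e+01 -4.80500356e-02
  7.81580459e+01  3.22260425e+01]
```

```bash
python3 -m handwheel '[[4.4,[19.4,0,-22.3],68.5],[4.4,[19.4,0,-22.3],68.5],[4.4,[19.4,0,-22.3],68.5],[4.4,[19.4,0,-22.3],68.5],[4.4,[19.4,0,-22.3],68.5],[4.4,[19.4,0,-22.3],68.5],[4.4,[19.4,0,-22.3],68.5],[4.4,[19.4,0,-22.3],68.5],[4.4,[19.4,0,-22.3],68.5],[4.4,[19.4,0,-22.3],68.5]]'; python3 - <<'E'
from h import *
print(totool([573,0.4,88]),state()['qpos'])
cv2.imwrite("pics/w1.png",vision.grab_frame("wrist")[:,:,::-1])
crop("side",180,60,200,200,3,"s1.png")
E
```

```text
time_s: 2.15
ee_pos: [573.1, 0.8, 262.4]
ee_rot: [-90.1, -0.0, -71.1]
force: [0.6, 0.1, 1.1]
gripper_width: 44.0
[ 2.01012276e-02  1.74421433e+01 -5.62648440e-03] [-1.03018242e+00  1.62077000e+01  8.26763026e+01 -6.43795902e-02
  8.11595893e+01  7.01056932e+01]
```

View pics/w1.png

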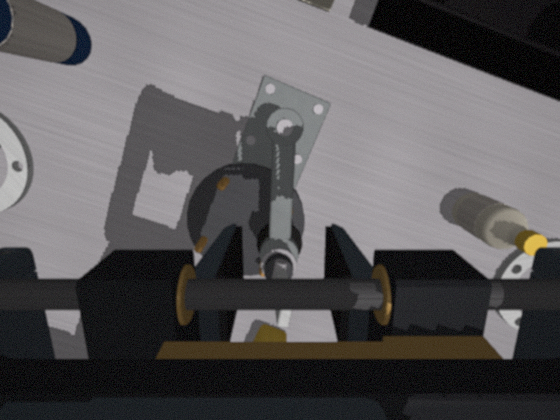

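View pics/s1.png

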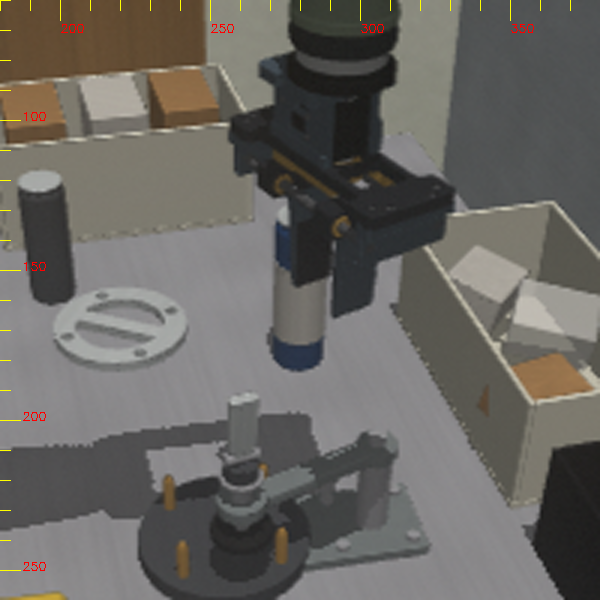

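```bash
python3 -c "
from h import *
p=state()['ee_pos'];print(proj('side',p),proj('scene',p))"
python3 -m handwheel '[[4.4,[0,5,0],0],[4.4,[0,10,0],0],[4.4,[0,13,0],0],[4.4,[0,15,0],0],[4.4,[0,16,0],0],[4.4,[0,17,0],0],[4.4,[0,17.4,0],0]]'; python3 - <<'E'
from h import *
s=state(); print(s['ee_pos'])
post=np.array([629.9,19.6])
# arc targets
R=Rn.from_euler('xyz',s["ee_rot"],degrees=True).as_matrix()
for d in range(0,90,8):
    a=np.radians(198.7+d); T=[*(post+60*np.array([np.cos(a),np.sin(a)])),88]
    print(d,totool(T).round(2))
crop("side",180,60,200,200,3,"s2.png")
E
```

```text
[289.9477059  165.38661066] [289.13529138 186.05919176]
time_s: 2.95
ee_pos: [573.3, 1.0, 88.5]
ee_rot: [-90.0, -0.1, -71.1]
force: [-0.6, -0.9, 0.1]
gripper_width: 44.2
[573.27109804   1.0089466   88.54024447]
0 [ 0.05  0.05 -0.04]
8 [0.89 0.05 0.02]
16 [1.71 0.06 0.19]
24 [2.5  0.06 0.47]
32 [3.24 0.06 0.86]
40 [3.92 0.06 1.35]
48 [4.52 0.06 1.93]
56 [5.04 0.06 2.59]
64 [5.46 0.06 3.31]
72 [5.77 0.06 4.09]
80 [5.98 0.06 4.9 ]
88 [6.07 0.06 5.73]
```

View pics/s2.png

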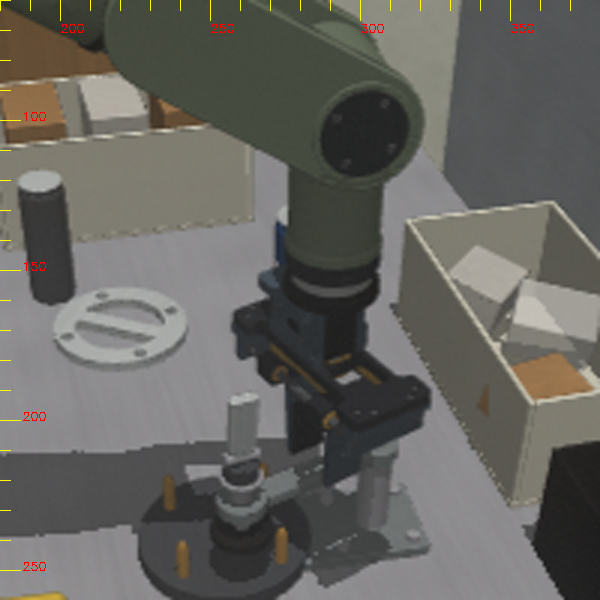

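```bash
python3 -m handwheel '[[4.4,[0.9,0,0],-8],[4.4,[1.7,0,0.2],-16],[4.4,[2.5,0,0.5],-24],[4.4,[3.2,0,0.9],-32],[4.4,[3.9,0,1.35],-40],[4.4,[4.5,0,1.9],-48],[4.4,[5.05,0,2.6],-56],[4.4,[5.45,0,3.3],-64],[4.4,[5.8,0,4.1],-72],[4.4,[6,0,4.9],-80]]'; python3 - <<'E'
from h import *
s=state(); print(s['ee_pos'])
post=np.array([629.9,19.6])
for d in (82,84,86,88):
    a=np.radians(198.7+d); T=[*(post+60*np.array([np.cos(a),np.sin(a)])),88]
    print(d,totool(T).round(2))
crop("side",180,110,200,180,3,"s3.png")
E
```

```text
time_s: 4.0
ee_pos: [640.1, -40.2, 89.7]
ee_rot: [-90.1, -0.1, 9.2]
force: [0.3, -0.2, -0.3]
gripper_width: 44.1
[640.12508826 -40.19868923  89.74619329]
82 [0.1  0.17 0.07]
84 [0.31 0.18 0.08]
86 [0.52 0.18 0.09]
88 [0.73 0.18 0.12]
```

View pics/s3.png

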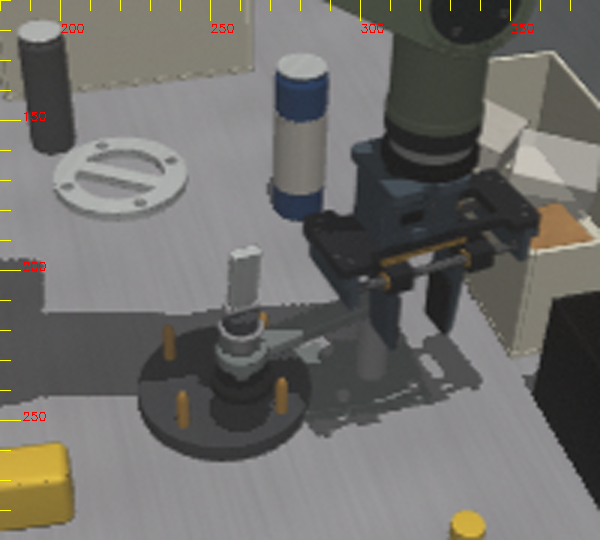

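```bash
python3 - <<'E'
from h import *
s=state(); R=Rn.from_euler('xyz',s["ee_rot"],degrees=True).as_matrix()
im=vision.grab_frame("side").copy(); im2=vision.grab_frame("scene").copy()
for dx in (-22,0,22):
  p=s["ee_pos"]+R@[dx,0,0]
  for n,i in(("side",im),("scene",im2)):
    u=proj(n,p); print(n,u); cv2.circle(i,tuple(int(round(v)) for v in u),1,(255,0,0),-1)
post=np.array([629.9,19.6])
for d in (176.84+21.9,):
  a=np.radians(d)
  for r in (0,60,115,140):
    for z in (92,106):
      P=[*(post+r*np.array([np.cos(a),np.sin(a)])),z]
      for n,i in(("side",im),("scene",im2)):
        cv2.circle(i,tuple(int(round(v)) for v in proj(n,P)),1,(0,255,0),-1)
crop("side",230,120,140,130,5,"s4.png",im); crop("scene",230,150,140,130,5,"s5.png",im2)
E
```

```text
side [309.47596682 227.91217793]
scene [279.39398415 257.89154887]
side [316.91107212 225.58130234]
scene [284.64187902 263.95366433]
side [324.24550147 223.28198826]
scene [290.04435537 270.19434486]
```

View pics/s4.png

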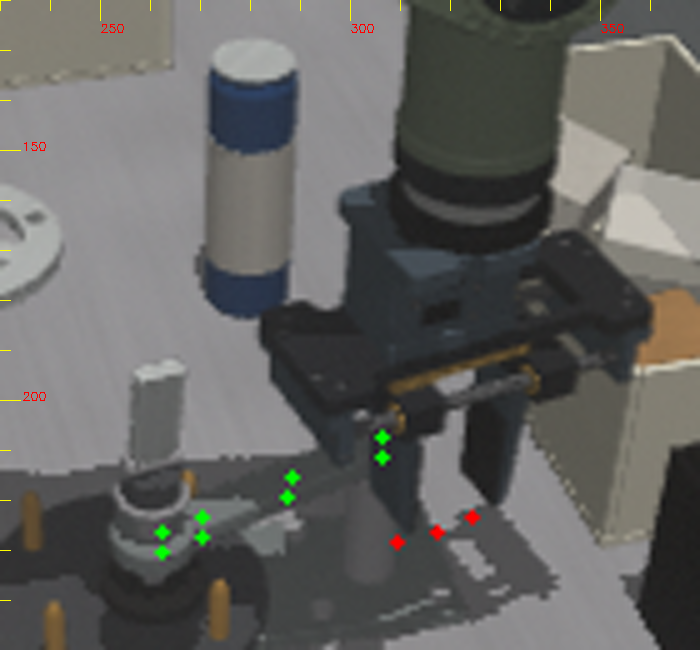

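View pics/s5.png

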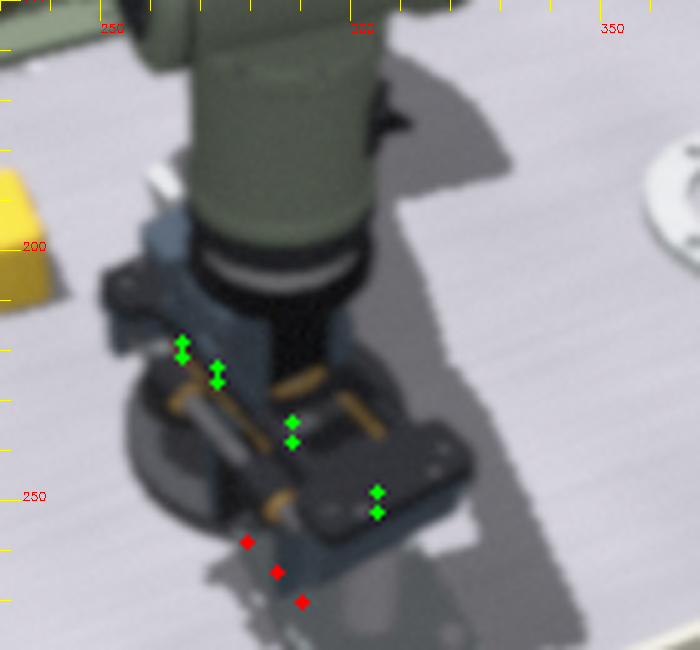

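```bash
python3 - <<'E'
from h import *
cv2.imwrite("pics/w2.png",vision.grab_frame("wrist")[:,:,::-1])
crop("side",240,185,80,70,9,"s6.png")
E
```

```text
(no output)
```

View pics/w2.png

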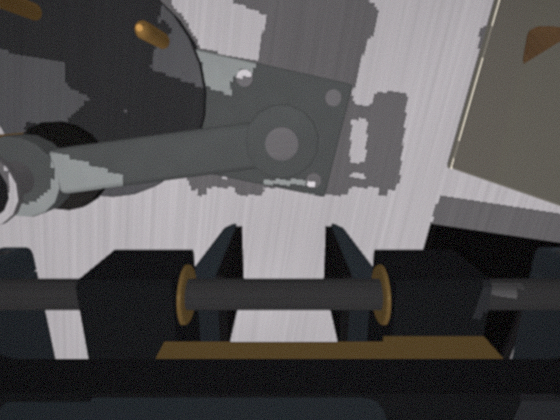

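View pics/s6.png

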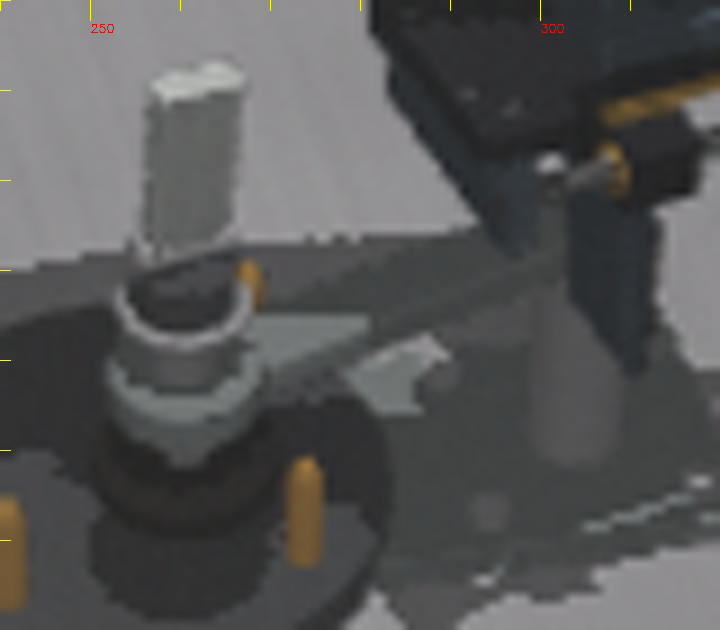

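```bash
python3 - <<'E'
from h import *
s=state(); R=Rn.from_euler('xyz',s["ee_rot"],degrees=True).as_matrix()
im0=vision.grab_frame("side").copy()
out=[]
for dy in (0,-18):
  S=6; x0,y0=290,180; c=cv2.resize(im0[y0:y0+60,x0:x0+60],None,fx=S,fy=S,interpolation=cv2.INTER_CUBIC)
  for sg in (-1,1):
    q=[]
    for dx,dz in ((22,-16),(35.5,-16),(35.5,16),(22,16)):
      u=proj("side",s["ee_pos"]+R@[sg*dx,dy,dz]); q.append([(u[0]-x0)*S+3,(u[1]-y0)*S+3])
    cv2.polylines(c,[np.array(q).astype(int)],True,(255,0,0) if dy==0 else (0,255,0),1)
  out.append(c)
cv2.imwrite("pics/s7.png",np.hstack(out)[:,:,::-1])
E
```

```text
(no output)
```

View pics/s7.png

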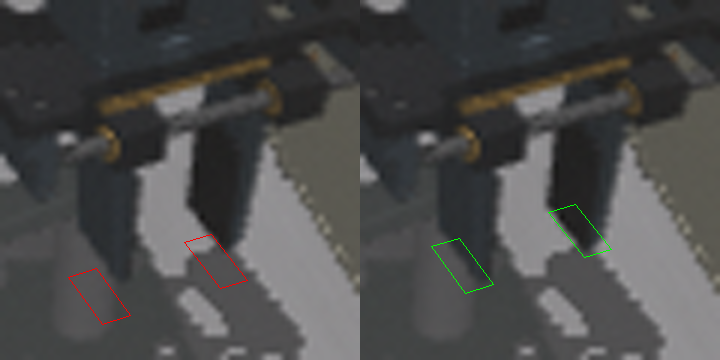

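```bash
python3 - <<'E'
from h import *
p=np.array([149.8,554.7,192.1]); R=Rn.from_euler('xyz',[-90,0.1,74.89],degrees=True).as_matrix()
out=[]
for n,x0,y0 in (("side",80,60),("scene",345,30)):
  im0=cv2.imread(f"pics/{n}0.png")[:,:,::-1].copy()
  for dy in (0,-18):
    S=5; c=cv2.resize(im0[y0:y0+70,x0:x0+78],None,fx=S,fy=S,interpolation=cv2.INTER_CUBIC)
    for sg in (-1,1):
      q=[]
      for dx,dz in ((45.5,-16),(59,-16),(59,16),(45.5,16)):
        u=proj(n,p+R@[sg*dx,dy,dz]); q.append([(u[0]-x0)*S+3,(u[1]-y0)*S+3])
      cv2.polylines(c,[np.array(q).astype(int)],True,(255,0,0) if dy==0 else (0,255,0),1)
    out.append(c)
cv2.imwrite("pics/s8.png",np.vstack([np.hstack(out[:2]),np.hstack(out[2:])])[:,:,::-1])
E
```

```text
(no output)
```

View pics/s8.png

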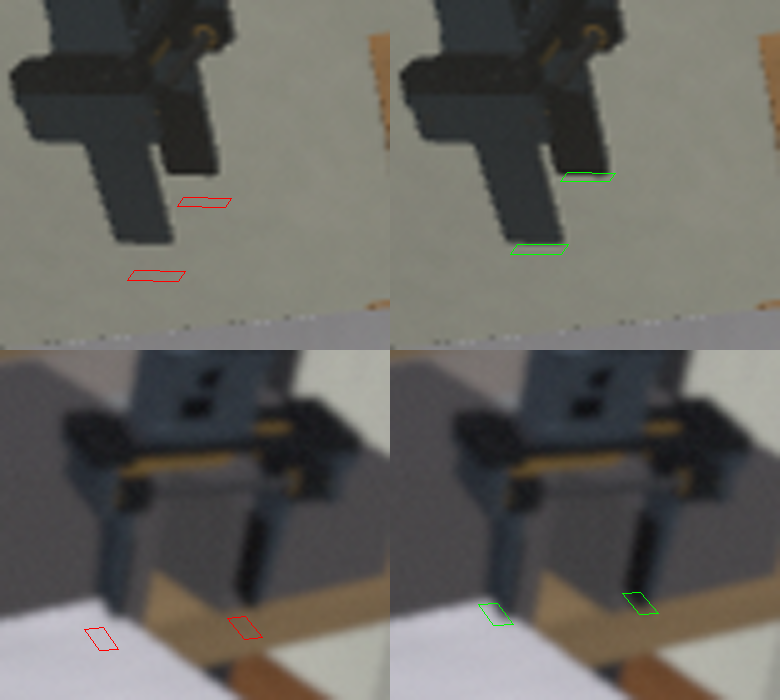

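```bash
python3 - <<'E'
from h import *
p=np.array([149.8,554.7,192.1]); R=Rn.from_euler('xyz',[-90,0.1,74.89],degrees=True).as_matrix()
def Jac(n,p,R): return np.array([proj(n,p+R[:,i])-proj(n,p) for i in range(3)]).T
A=np.vstack([Jac("side",p,R),Jac("scene",p,R)]); b=[-2.4,-6.6,2.6,-5]
print("start tool offs",np.linalg.lstsq(A,b,rcond=None))
p=np.array([640.1,-40.2,89.7]); R=Rn.from_euler('xyz',[-90,0,9.2],degrees=True).as_matrix()
print(Jac("side",p,R),Jac("side",p,np.eye(3)))
E
```

```text
start tool offs (array([  8.9397797 , -16.90049143,   5.86749436]), array([0.64385448]), np.int32(3), array([0.45184329, 0.40709971, 0.139656  ]))
[[ 0.33643971 -0.03162038 -0.18459943]
 [-0.1033107   0.281159   -0.23954764]] [[ 0.36167469 -0.1284473   0.03165908]
 [-0.06367647 -0.25296761 -0.28150312]]
```

```bash
python3 - <<'E'
from h import *
m=cam("wrist"); s=state(); R=Rn.from_euler('xyz',s["ee_rot"],degrees=True).as_matrix()
for dy in (0,-10,-18,-25):
  print(dy,[proj("wrist",s["ee_pos"]+R@[dx,dy,dz],m).round(0).tolist() for dx,dz in ((-22,-16),(22,-16),(-22,16),(22,16),(35.5,-16))])
crop("wrist",170,210,220,170,3,"w3.png")
E
```

```text
0 [[249.0, 264.0], [320.0, 264.0], [248.0, 215.0], [322.0, 215.0], [342.0, 264.0]]
-10 [[247.0, 271.0], [322.0, 271.0], [246.0, 220.0], [324.0, 220.0], [345.0, 271.0]]
-18 [[246.0, 278.0], [323.0, 278.0], [244.0, 224.0], [325.0, 224.0], [347.0, 278.0]]
-25 [[245.0, 284.0], [325.0, 284.0], [243.0, 229.0], [327.0, 229.0], [349.0, 284.0]]
```

View pics/w3.png

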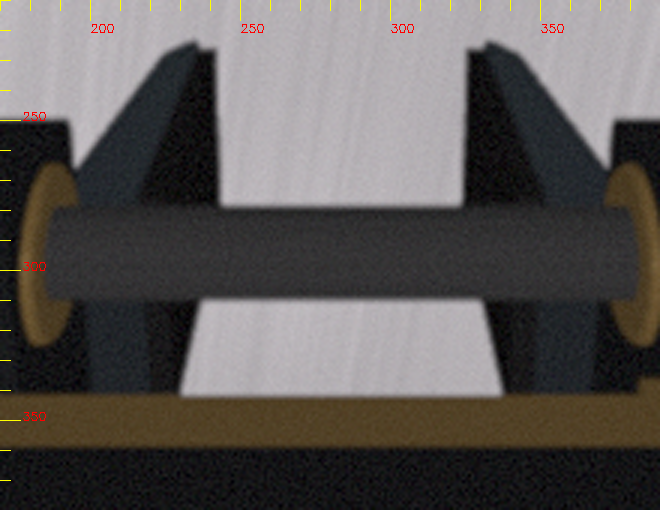

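```bash
python3 - <<'E'
from h import *
print(totool([573,0.4,130]),totool([573,.4,66]),state()['ee_rot'])
E
```

```text
[-5.86809338 -4.13119846  4.98715065] [-5.86598686  2.26879715  4.99434492] [-9.00644064e+01  1.88585196e-02  8.79675435e+00]
```

```bash
python3 -m handwheel '[[4.4,[0,-4,0],0],[4.4,[-5.9,-4,5],80],[4.4,[-5.9,-4,5],80],[4.4,[-5.9,-4,5],80],[4.4,[-5.9,-4,5],80],[4.4,[-5.9,-4,5],80],[4.4,[-5.9,-4,5],80],[4.4,[-5.9,-4,5],80],[4.4,[-5.9,-4,5],80],[4.4,[-5.9,-4,5],80]]'; python3 -m handwheel '[[4.4,[0,0,0],8],[4.4,[0,0,0],8]]';python3 - <<'E'
from h import *
print(totool([573,0.4,66]))
crop("wrist",100,0,400,300,2,"w4.png")
crop("side",240,160,90,80,8,"s9.png")
E
```

```text
time_s: 5.35
ee_pos: [572.3, 0.5, 128.9]
ee_rot: [-90.0, -0.1, -69.0]
force: [0.1, 0.6, 0.3]
gripper_width: 43.9
time_s: 5.55
ee_pos: [572.0, 0.4, 129.1]
ee_rot: [-90.0, -0.1, -77.0]
force: [0.3, -0.4, -0.5]
gripper_width: 44.3
[0.0190313  6.31183826 0.09855762]
```

View pics/w4.png

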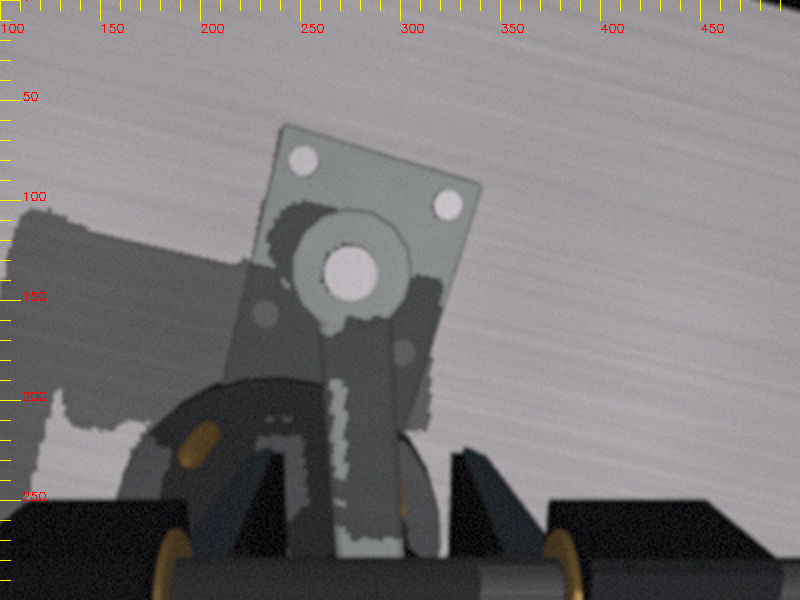

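View pics/s9.png

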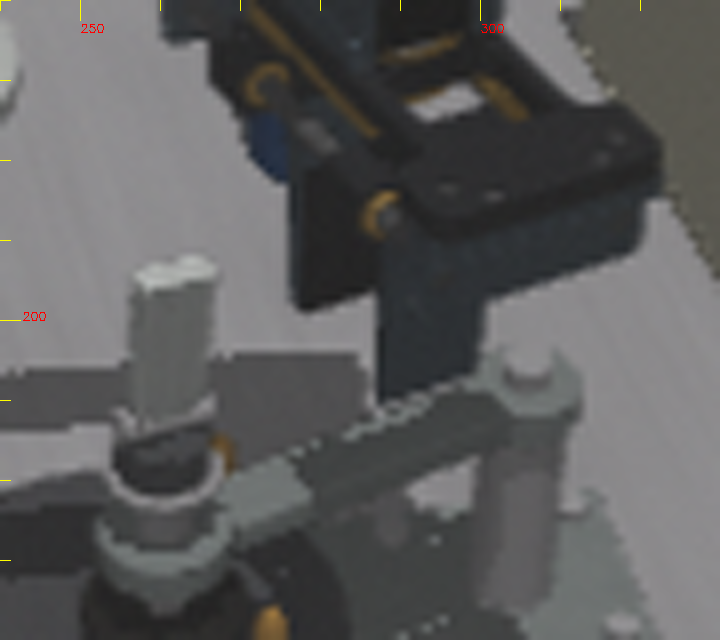

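```bash
python3 - <<'E'
from h import *
s=state(); R=Rn.from_euler('xyz',s["ee_rot"],degrees=True).as_matrix()
for dx in (22,-22):
  for dz in (-16,16):
    print(dx,dz,[proj("side",s["ee_pos"]+R@[dx,dy,dz]).round(1).tolist() for dy in (0,-20,-30,-40)])
m=cam("side");print(-m[3][:3,:3].T@m[3][:3,3])
E
```

```text
22 -16 [[286.3, 215.4], [286.6, 209.4], [286.8, 206.3], [286.9, 203.2]]
22 16 [[297.2, 211.6], [297.6, 205.6], [297.8, 202.6], [298.0, 199.5]]
-22 -16 [[278.0, 205.4], [278.2, 199.5], [278.3, 196.4], [278.4, 193.4]]
-22 16 [[288.7, 201.9], [289.0, 195.9], [289.1, 192.9], [289.3, 189.8]]
[ 321.60806251 -759.49088978  809.02089285]
```

```bash
python3 -m handwheel '[[4.4,[0,3,0],-6],[4.4,[0,5,0],-6],[4.4,[0,6.2,0],-6],[4.4,[0,6.2,0],-6]]'; python3 - <<'E'
from h import *
s=state(); print(s['ee_pos'])
post=np.array([629.9,19.6])
for d in range(0,90,8):
    a=np.radians(198.7+d); T=[*(post+60*np.array([np.cos(a),np.sin(a)])),66]
    print(d,totool(T).round(2))
crop("side",240,160,90,80,8,"s10.png")
E
```

```text
time_s: 6.05
ee_pos: [570.8, 0.4, 65.5]
ee_rot: [-90.2, 0.0, -70.8]
force: [-0.1, -0.0, 0.3]
gripper_width: 44.0
[5.70842044e+02 4.38417175e-01 6.54829585e+01]
0 [ 0.08 -0.05  0.21]
8 [ 0.92 -0.05  0.26]
16 [ 1.74 -0.05  0.42]
24 [ 2.53 -0.05  0.7 ]
32 [ 3.27 -0.06  1.09]
40 [ 3.95 -0.06  1.58]
48 [ 4.56 -0.06  2.15]
56 [ 5.08 -0.06  2.81]
64 [ 5.5  -0.07  3.53]
72 [ 5.82 -0.07  4.3 ]
80 [ 6.03 -0.07  5.11]
88 [ 6.13 -0.08  5.94]
```

View pics/s10.png

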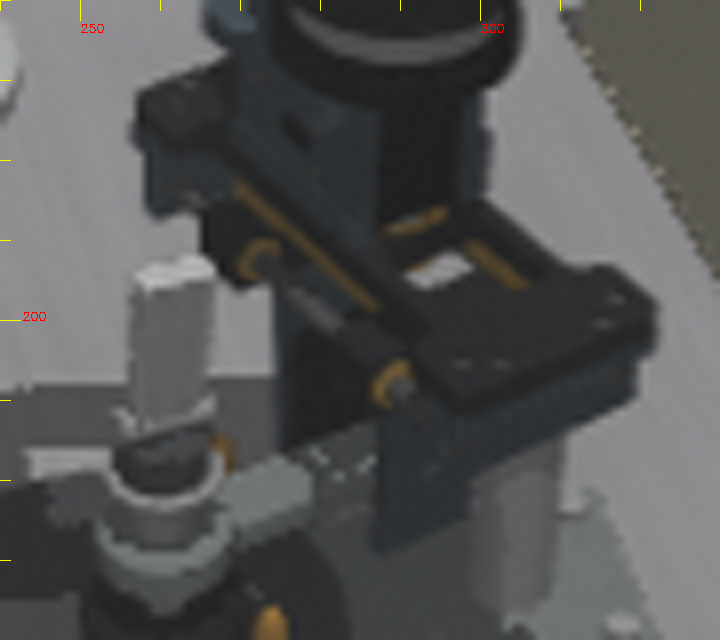

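Now the near finger hangs in front of the bar and the far finger behind it: the bar is caged. Swing.

```bash
python3 -m handwheel '[[4.4,[0.9,0,0.2],-8],[4.4,[1.7,0,0.4],-16],[4.4,[2.5,0,0.7],-24],[4.4,[3.3,0,1.1],-32],[4.4,[3.9,0,1.6],-40],[4.4,[4.5,0,2.1],-48],[4.4,[5.1,0,2.8],-56],[4.4,[5.5,0,3.5],-64],[4.4,[5.8,0,4.3],-72],[4.4,[6,0,5.1],-80]]'; python3 -m handwheel '[[4.4,[0.3,0,0],-4],[4.4,[0.5,0,0],-5]]'; python3 - <<'E'
from h import *
cv2.imwrite("pics/s11.png",vision.grab_frame("side")[:,:,::-1])
cv2.imwrite("pics/w11.png",vision.grab_frame("wrist")[:,:,::-1])
E
```

```text
time_s: 7.1
ee_pos: [638.7, -39.6, 67.5]
ee_rot: [-90.0, 0.2, 9.6]
force: [-3.1, 0.3, -0.4]
gripper_width: 43.7
time_s: 7.3
ee_pos: [643.0, -38.8, 68.2]
ee_rot: [-90.0, 0.3, 14.6]
force: [-3.5, -0.6, 1.2]
gripper_width: 44.1
```

View pics/s11.png

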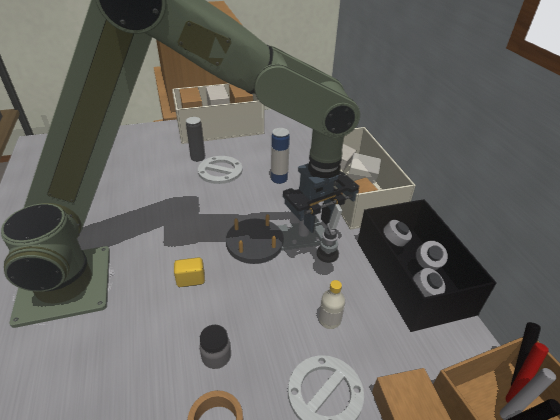

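View pics/w11.png

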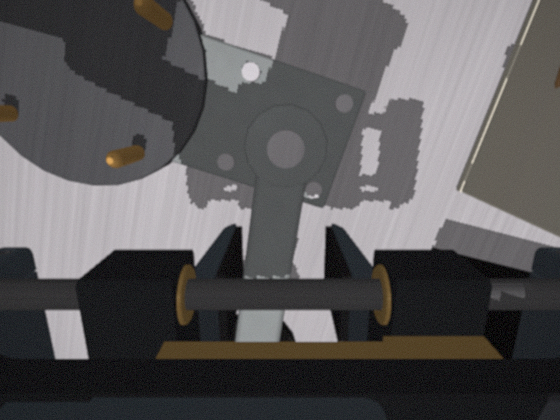

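```bash
python3 -m handwheel '[[4.4,[0,-5,0],0],[4.4,[0,-10,0],0],[4.4,[0,-15,0],0],[5,[0,-18,0],0]]'; python3 - <<'E'
from h import *
print(totool([532.5,-421,245]),totool([532.5,-421,120]),state()['ee_rot'])
E
```

```text
time_s: 7.8
ee_pos: [646.4, -38.8, 254.1]
ee_rot: [-90.2, -0.3, 14.4]
force: [1.1, -0.8, -0.6]
gripper_width: 48.9
[-20.56996333   0.92419288 -34.16669533] [-20.63839661  13.42392462 -34.12171342] [-90.20618538  -0.31367662  14.44548348]
```

```bash
python3 -m handwheel '[[5,[-2.5,0,-4.2],8],[5,[-5,0,-8.4],16],[5,[-20.6,0,-34.2],72],[5,[-20.6,0,-34.2],72],[5,[-20.6,0,-34.2],72],[5,[-20.6,0,-34.2],72],[5,[-20.6,0,-34.2],72],[5,[-20.6,0,-34.2],72],[5,[-20.6,6,-34.2],72],[5,[-20.6,10,-34.2],72]]'; python3 - <<'E'
from h import *
print(totool([532.5,-421,120]),state()['ee_rot'])
cv2.imwrite("pics/w12.png",vision.grab_frame("wrist")[:,:,::-1])
cv2.imwrite("pics/s12.png",vision.grab_frame("side")[:,:,::-1])
E
```

```text
time_s: 8.8
ee_pos: [533.7, -425.2, 155.8]
ee_rot: [-89.6, -0.8, -57.9]
force: [0.5, -0.2, -0.8]
gripper_width: 49.7
[-0.46603246  3.57156569  0.09145004] [-89.59690371  -0.7713978  -57.88274583]
```

View pics/w12.png

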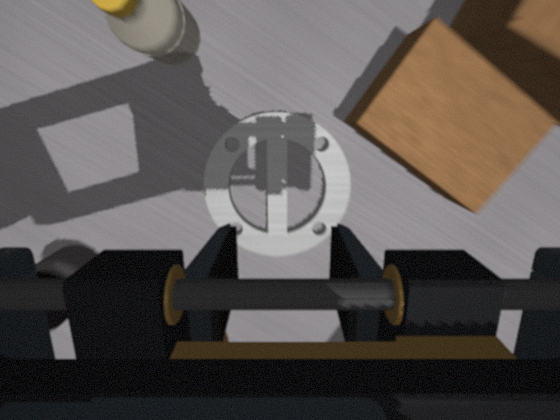

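View pics/s12.png

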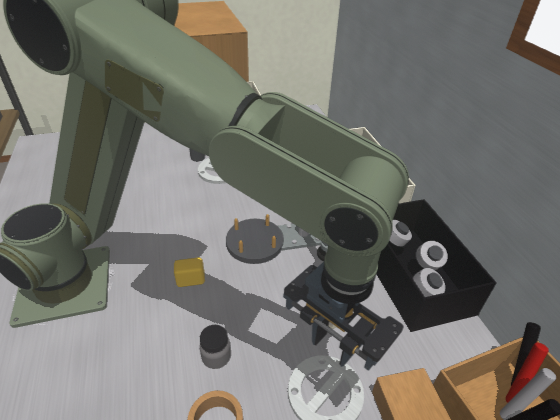

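```bash
python3 - <<'E'
from h import *
h=[(232,144),(321,144),(319,228),(236,229)]
P=np.array([onz("wrist",u,12) for u in h]); print(P.round(1)); print("c",P.mean(0).round(1), [np.linalg.norm(P[i]-P[(i+1)%4]).round(1) for i in range(4)])
d=P[1]-P[0]; print("yaw of row0->1",np.degrees(np.arctan2(d[1],d[0])))
s=state(); R=Rn.from_euler('xyz',s["ee_rot"],degrees=True).as_matrix()
for u in [(350,118),(475,212),(437,17)]:
  for z in (0,50): print(u,z,(R.T@(onz("wrist",u,z)-s["ee_pos"])).round(0))
E
```

```text
[[ 538.4 -352.9   12. ]
 [ 584.  -424.8   12. ]
 [ 512.5 -470.6   12. ]
 [ 465.9 -399.5   12. ]]
c [ 525.2 -411.9   12. ] [np.float64(85.1), np.float64(84.9), np.float64(85.0), np.float64(86.2)]
yaw of row0->1 -57.629812303396264
(350, 118) 0 [ 64. 147.  67.]
(350, 118) 50 [54. 97. 69.]
(475, 212) 0 [199. 146. -27.]
(475, 212) 50 [169.  96. -12.]
(437, 17) 0 [137. 146. 155.]
(437, 17) 50 [117.  96. 143.]
```

```bash
cat > ov.py <<'E'
from h import *
import sys
def ov(n,x0,y0,w,h,S,out,dys=(0,-20),T=(0,0,0)):
  s=state(); R=Rn.from_euler('xyz',s["ee_rot"],degrees=True).as_matrix(); hw=s["gripper_width"]/2
  im0=vision.grab_frame(n); outs=[]
  for dy in dys:
    c=cv2.resize(im0[y0:y0+h,x0:x0+w],None,fx=S,fy=S,interpolation=cv2.INTER_CUBIC)
    for sg in (-1,1):
      q=[]
      for dx,dz in ((hw,-16),(hw+13.5,-16),(hw+13.5,16),(hw,16)):
        u=proj(n,s["ee_pos"]+np.array(T)+R@[sg*dx,dy,dz]); q.append([(u[0]-x0+.5)*S,(u[1]-y0+.5)*S])
      cv2.polylines(c,[np.array(q).astype(int)],True,(255,0,0) if dy==0 else (0,255,0),1)
    outs.append(c)
  cv2.imwrite("pics/"+out,np.hstack(outs)[:,:,::-1])
E
python3 - <<'E'
from ov import *
ov("side",290,330,65,65,6,"o1.png"); ov("scene",90,250,65,65,6,"o2.png")
E
```

```text
(no output)
```

View pics/o1.png

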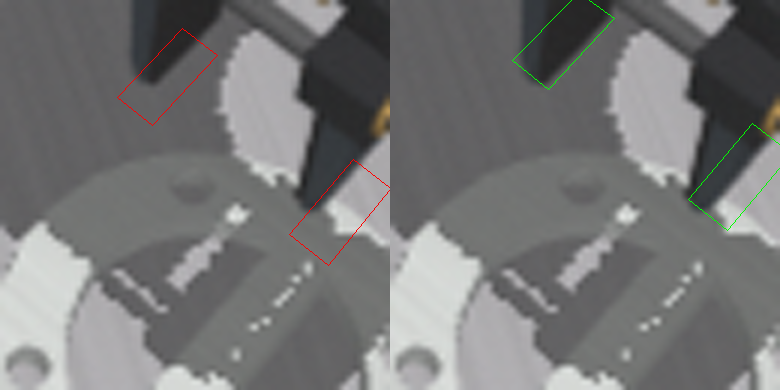

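View pics/o2.png

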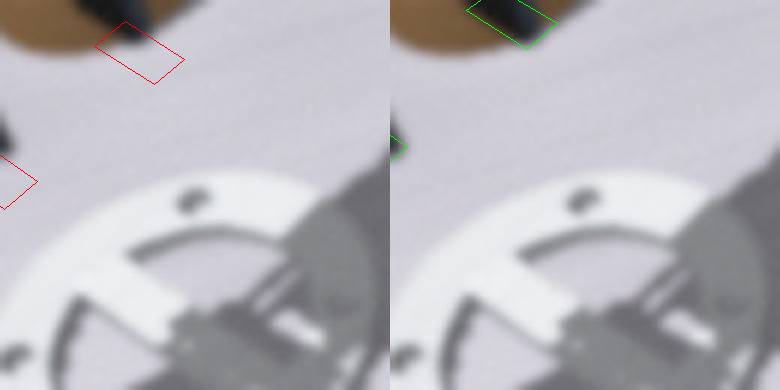

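```bash
python3 - <<'E'
from h import *
print(totool([531.5,-420.3,20]),totool([531.5,-420.3,-12]),state()['ee_rot'])
E
```

```text
[-0.34415075 13.53351915 -0.14729685] [-0.36503184 16.73341608 -0.16225088] [-89.73224253  -0.37387728 -57.57262695]
```

```bash
python3 -m handwheel '[[5,[-0.4,5,-0.1],0],[5,[-0.4,9,-0.1],0],[5,[-0.4,12,-0.1],0],[5,[-0.4,13.5,-0.1],0],[5,[-0.4,13.5,-0.1],0]]' ; python3 - <<'E'
from ov import *
print(totool([531.5,-420.3,-12]),state()['ee_rot'],state()['force'])
crop("side",280,330,90,90,7,"o3.png"); crop("scene",80,260,80,75,7,"o4.png")
crop("wrist",150,100,260,200,3,"o5.png")
E
```

```text
time_s: 9.5
ee_pos: [532.7, -419.9, 21.2]
ee_rot: [-89.7, -0.5, -57.5]
force: [0.0, -0.5, 0.5]
gripper_width: 50.0
[-0.0564244   3.32180721 -0.14110982] [-89.70684871  -0.45008942 -57.54319977] [ 0.03991122 -0.53916612  0.45806289]
```

View pics/o3.png

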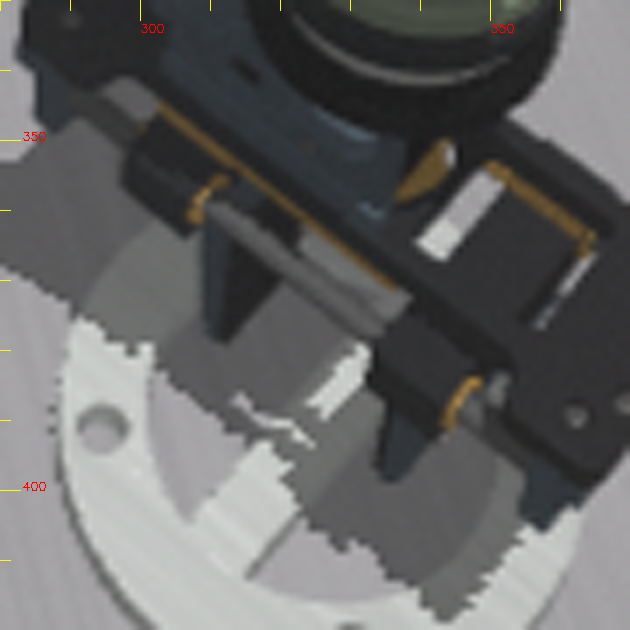

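View pics/o5.png

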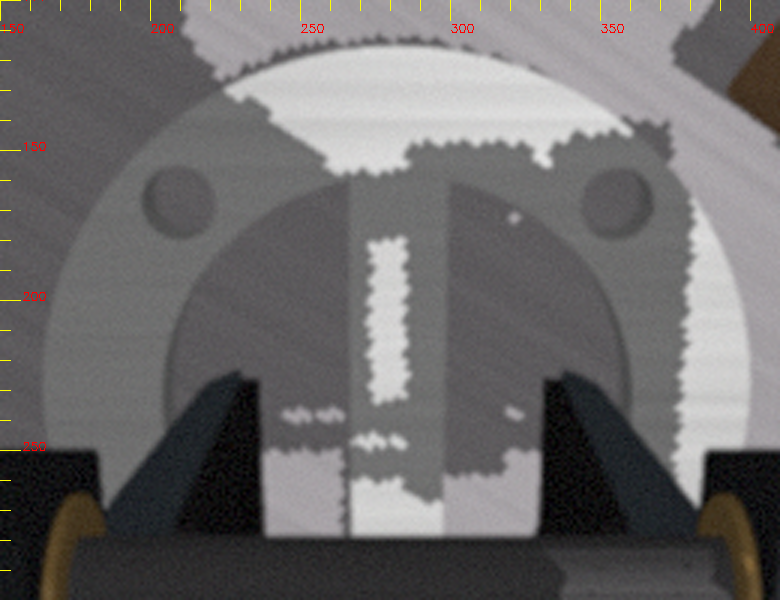

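```bash
python3 -m handwheel '[[5,[0,1.2,0],0],[5,[0,2.2,0],0],[5,[0,2.9,0],0],[5,[0,3.3,0],0],[5,[0,3.3,0],0]]' ; python3 - <<'E'
from ov import *
print(state()['ee_pos'],state()['force'])
crop("side",280,330,90,90,7,"o6.png")
E
```

```text
time_s: 10.15
ee_pos: [533.5, -420.8, -10.6]
ee_rot: [-89.7, -0.6, -57.6]
force: [0.6, -0.1, 0.4]
gripper_width: 49.8
[ 533.51584906 -420.77552362  -10.63741876] [ 0.58844568 -0.11229255  0.44993553]
```

View pics/o6.png

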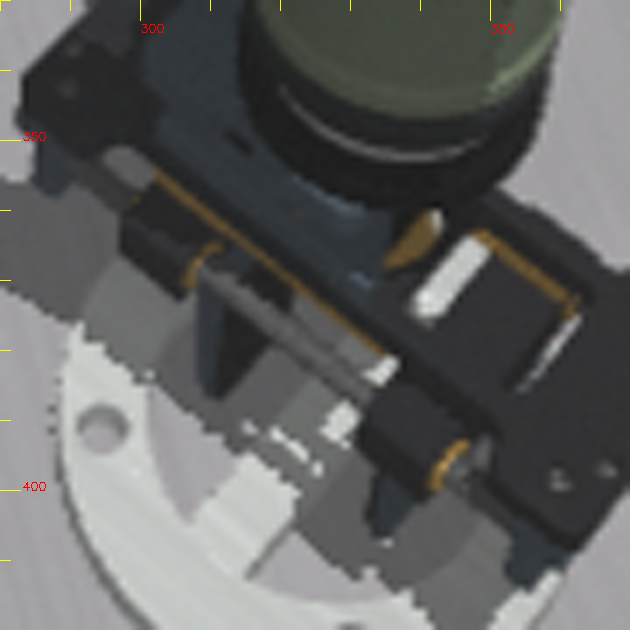

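```bash
python3 -m handwheel '[[5,[0,0.2,0],0],[5,[0,0.4,0],0],[5,[0,0.4,0],0]]'; python3 -m handwheel '[[5,[0,0.1,0],0],[5,[0,0.2,0],0],[5,[0,0.2,0],0]]' 
```

```text
time_s: 10.5
ee_pos: [533.8, -421.0, -14.2]
ee_rot: [-89.6, -0.6, -57.6]
force: [0.2, 0.1, 0.2]
gripper_width: 49.9
time_s: 10.8
ee_pos: [533.7, -420.9, -16.4]
ee_rot: [-89.7, -0.6, -57.6]
force: [-0.5, 0.0, 0.6]
gripper_width: 49.7
```

```bash
python3 -m handwheel '[[1.5,[0,0,0],0],[1.5,[0,0,0],0],[1.5,[0,0,0],0],[1.5,[0,0,0],0],[1.5,[0,0,0],0],[1.5,[0,0,0],0]]' 45; python3 -m handwheel '[[1.5,[0,-1,0],0],[1.5,[0,-3,0],0],[1.5,[0,-5,0],0],[1.5,[0,-5,0],0]]'; python3 - <<'E'
from ov import *
crop("side",270,300,120,120,5,"o7.png");crop("wrist",150,100,260,200,3,"o8.png")
E
```

```text
time_s: 11.4
ee_pos: [533.7, -420.9, -16.3]
ee_rot: [-89.7, -0.6, -57.6]
force: [0.4, -0.2, 0.3]
gripper_width: 19.3
time_s: 11.8
ee_pos: [534.8, -422.0, 36.8]
ee_rot: [-89.5, -0.9, -57.6]
force: [0.3, -0.7, -2.7]
gripper_width: 19.6
```

View pics/o7.png

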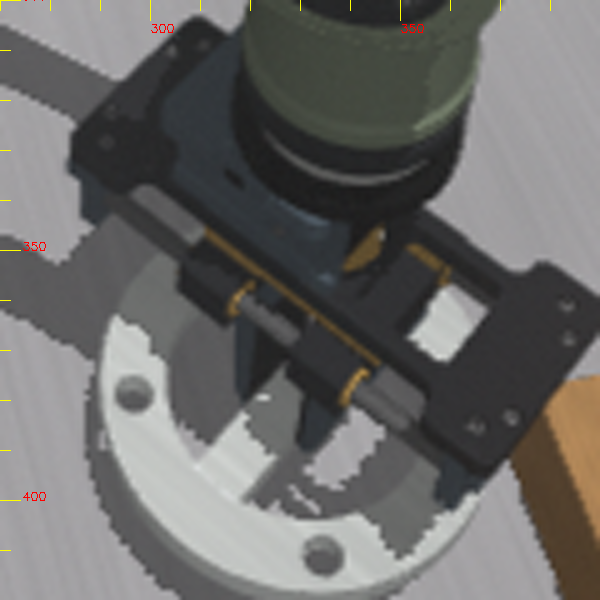

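View pics/o8.png

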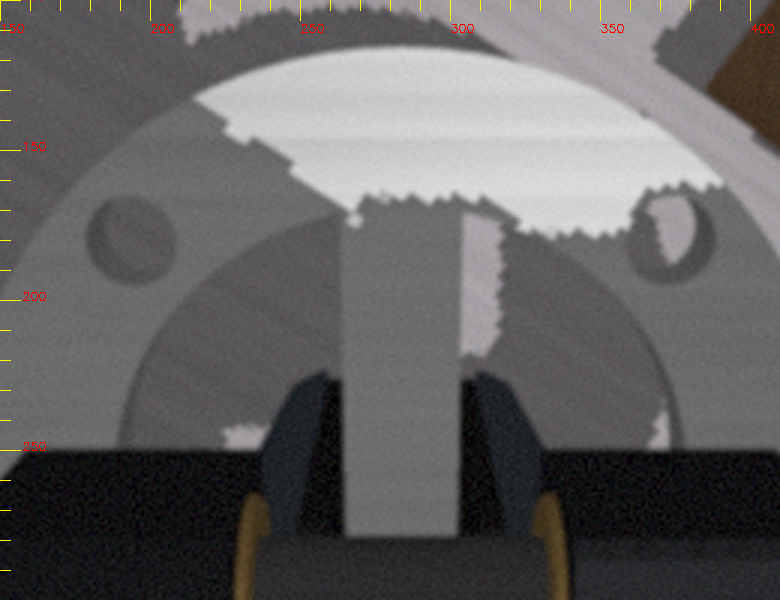

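```bash
python3 - <<'E'
from h import *
print(totool([440,-210,95]),totool([470,-60,95]),state()['ee_rot'])
print(onz("side",(215,335),50),onz("side",(190,265),40))
E
```

```text
[-22.6836722   -6.3559893    3.48093213] [-33.73438011  -6.40737029  14.05822926] [-89.6553795   -0.59622917 -57.5667709 ]
[ 336.73841631 -267.81393717   50.        ] [306.86360791 -49.63256063  40.        ]
```

```bash
python3 -m handwheel '[[1.5,[-2,-4,0],0],[1.5,[-5,-6.4,0.7],0],[1.5,[-9.5,-6.4,1.5],-8],[1.5,[-14,-6.4,2.2],-16],[1.5,[-18.5,-6.4,2.9],-24],[1.5,[-22.7,-6.4,3.5],-32],[1.5,[-26,-6.4,6.5],-40],[1.5,[-29,-6.4,9.5],-47],[1.5,[-31.5,-6.4,12],-54],[1.5,[-33,-6.4,13.5],-54]]'; python3 - <<'E'
from h import *
print(totool([490.2,27.7,100]),state()['ee_rot'])
E
```

```text
time_s: 12.9
ee_pos: [468.3, -66.6, 93.9]
ee_rot: [-90.2, -0.5, -3.3]
force: [0.5, -0.1, -3.3]
gripper_width: 19.6
[ 1.64581128 -0.63793009  9.54053318] [-90.23046718  -0.48276681  -3.34313088]
```

```bash
python3 -m handwheel '[[1.5,[0.5,-0.6,3],0],[1.5,[1.1,-0.6,6],0],[1.5,[1.6,-0.6,8.5],0],[1.5,[1.7,-0.6,9.5],0],[1.5,[1.7,1.5,9.5],0],[1.5,[1.7,3.4,9.5],0],[1.5,[1.7,3.4,9.5],0]]'; python3 - <<'E'
from ov import *
print(totool([490.2,27.7,56]),state()['ee_rot'])
s=vision.grab_frame("side"); c=vision.grab_frame("scene"); w=vision.grab_frame("wrist")
np.savez("pics/p1.npz",s=s,c=c,w=w)
crop("side",205,175,110,95,7,"a1.png",s);crop("scene",235,175,100,90,7,"a2.png",c);crop("wrist",100,60,360,260,2,"a3.png",w)
E
```

```text
time_s: 13.6
ee_pos: [487.7, 26.6, 56.7]
ee_rot: [-90.3, -0.0, -3.3]
force: [-0.9, -1.1, -3.2]
gripper_width: 19.3
[0.23850765 0.0721453  0.12469436] [-9.02975513e+01 -2.68821607e-02 -3.33467452e+00]
```

View pics/a1.png

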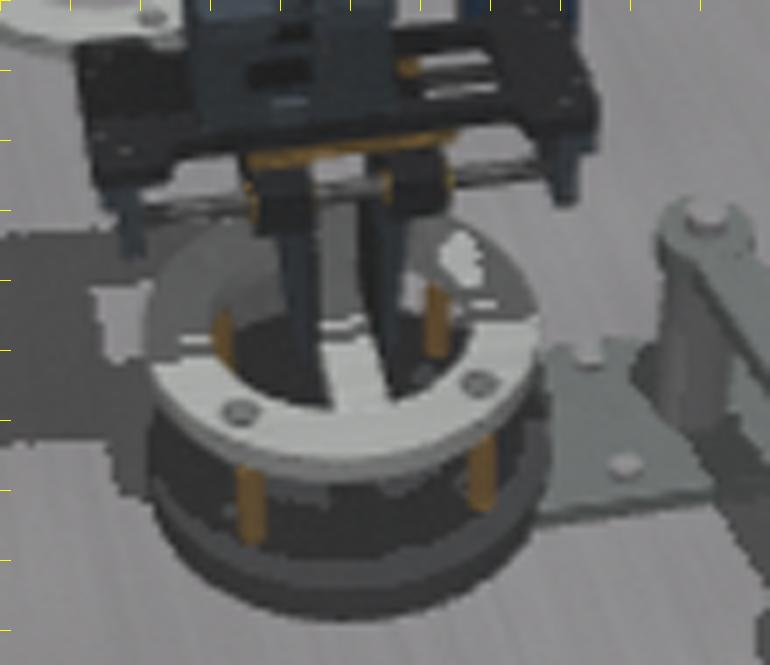

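View pics/a2.png

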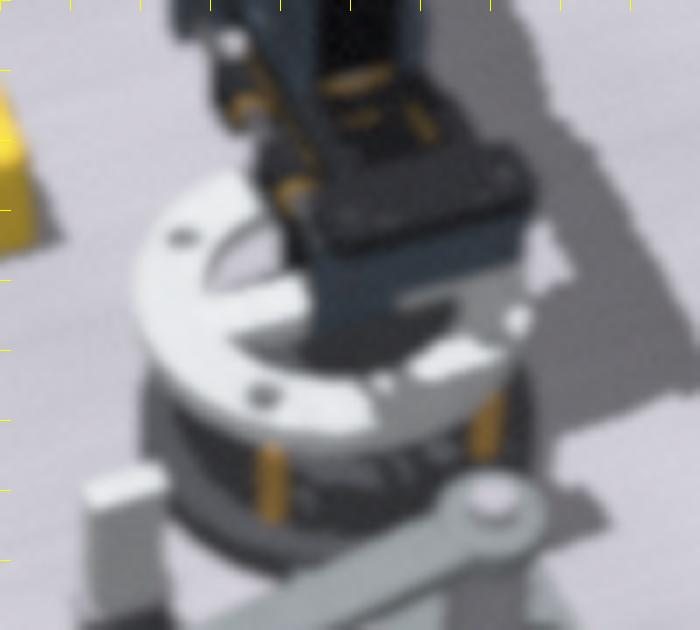

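View pics/a3.png

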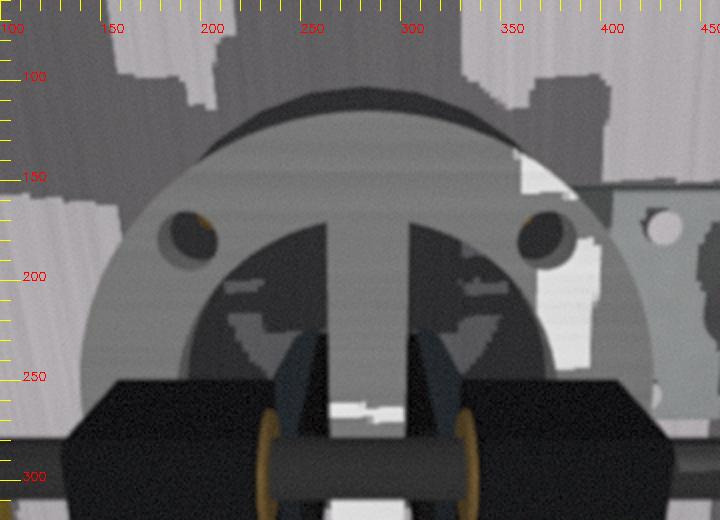

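```bash
cat > fitd.py <<'E'
from fit import *
def fitz(obs,x0,yaw0,z0,fixz=None):
    def f(p): return np.concatenate([res(p[:3],obs,p[3],{"side":0,"scene":0}), [(p[3]-z0)/20*1.0] if fixz is None else [(p[3]-fixz)*10]])
    s=least_squares(f,[*x0,np.radians(yaw0),z0],x_scale=[10,10,.1,10]); return s
def show(obs,x0=(490,28),yaw0=-3.2,z0=85):
    for o in (obs,{"side":obs["side"]},{"scene":obs["scene"]}):
        if not list(o.values())[0]: continue
        s=fitz(o,x0,yaw0,z0); x=s.x; print(list(o),x[:2].round(1),"yaw",np.degrees(x[2]).round(2),"topz",x[3].round(1),"maxres",np.abs(s.fun[:-1]).max().round(2))
E
python3 - <<'E'
from fitd import *
show({"side":[(239.4,233.9),(273.6,229.9)],"scene":[(261.3,208.9),(272.9,231.7)]})
print(state()["ee_pos"])
E
```

```text
['side', 'scene'] [488.2  26.1] yaw -3.79 topz 83.1 maxres 0.25
['side'] [488.1  23. ] yaw -4.56 topz 86.0 maxres 0.05
['scene'] [492.3  24.3] yaw -3.42 topz 87.8 maxres 0.21
[491.24509076  26.70799601  59.89734835]
```

```bash
python3 - <<'E'
from ov import *
for i in range(3):
  print(state()["ee_pos"].round(1),state()["ee_rot"].round(2),state()["time_s"])
  s=vision.grab_frame("side"); 
c=vision.grab_frame("scene"); w=vision.grab_frame("wrist")
np.savez("pics/p2.npz",s=s,c=c,w=w)
print(state()["ee_pos"].round(1),state()["ee_rot"].round(2))
crop("side",205,175,100,75,8,"a1.png",s);crop("scene",245,185,70,60,11,"a2.png",c);crop("wrist",170,150,220,60,3,"a3.png",w)
E
```

```text
[491.2  26.7  59.9] [-90.24  -0.5   -3.37] 13.75
[491.6  26.8  60.3] [-90.23  -0.56  -3.37] 13.8
[491.8  26.8  60.5] [-90.23  -0.58  -3.36] 13.85
[491.5  27.   60.3] [-90.23  -0.56  -3.36]
```

View pics/a1.png

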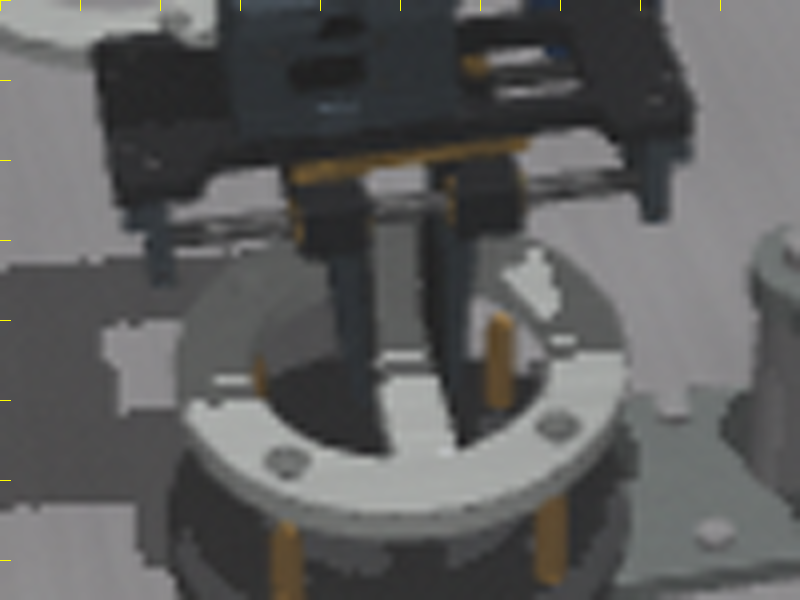

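View pics/a2.png

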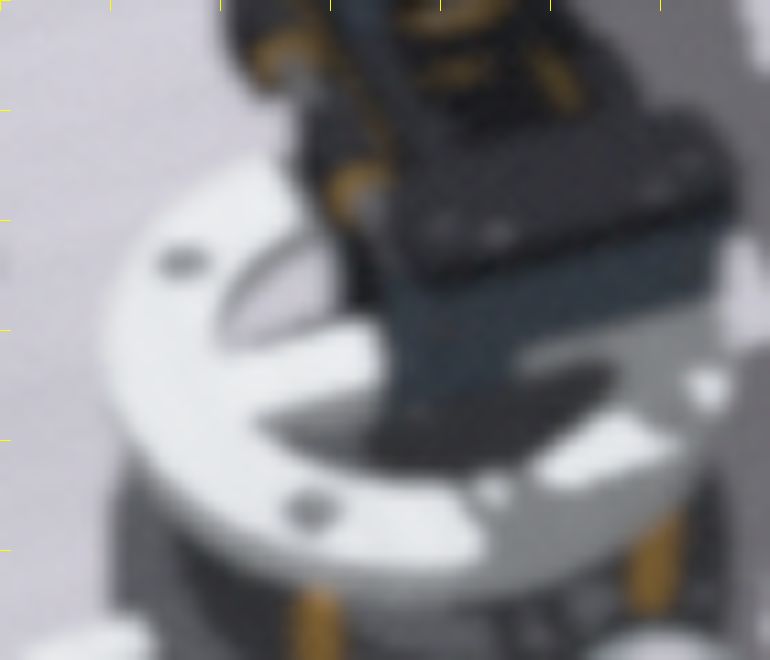

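View pics/a3.png

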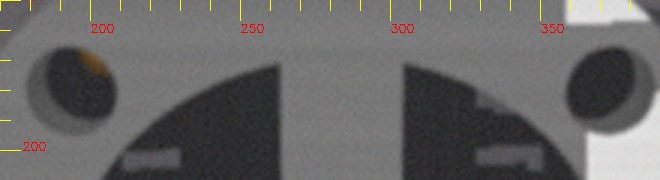

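```bash
python3 - <<'E'
from fitd import *
show({"side":[(241,232.7),(274.7,228.2)],"scene":[(261.7,208.8),(273.4,231.4)]},z0=88)
E
```

```text
['side', 'scene'] [491.4  26. ] yaw -3.17 topz 87.4 maxres 0.17
['side'] [491.5  26.8] yaw -3.11 topz 86.7 maxres 0.07
['scene'] [493.4  25.1] yaw -3.23 topz 89.4 maxres 0.1
```

```bash
python3 - <<'E'
from fitd import *
show(J,z0=58)
Jb={"side":[(215+157/6,180+433/6),(215+353/6,180+405/6),(215+130/6,180+297/6)],"scene":[(235+283/5,170+242/5),(235+345/5,170+348/5),(235+195/5,170+396/5)]}
show(Jb,z0=20)
E
```

```text
['side', 'scene'] [490.3  27.4] yaw -3.16 topz 58.5 maxres 0.51
['side'] [490.6  28.7] yaw -3.34 topz 57.4 maxres 0.14
['scene'] [485.8  29.6] yaw -2.95 topz 53.1 maxres 0.39
['side', 'scene'] [489.9  27.8] yaw -3.08 topz 14.8 maxres 0.31
['side'] [488.7  21.8] yaw -3.28 topz 20.8 maxres 0.07
['scene'] [494.6  25.5] yaw -2.95 topz 20.7 maxres 0.2
```

```bash
python3 - <<'E'
from h import *
p=state()["ee_pos"]; print(p)
for d in (0,-12,-25,-52): print(totool(p+[-1.2,1.6,d]).round(2))
E
```

```text
[491.48445681  26.95389924  60.32367655]
[-0.13 -0.    0.15]
[-0.14  1.2   0.16]
[-0.15  2.5   0.16]
[-0.18  5.2   0.17]
```

```bash
python3 -m handwheel '[[1.5,[-0.13,0,0.15],0],[1.5,[-0.14,1,0.16],0],[1.5,[-0.15,1.8,0.16],0],[1.5,[-0.15,2.5,0.16],0],[1.5,[-0.15,2.5,0.16],0],[1.5,[-0.15,2.5,0.16],0]]'; python3 - <<'E'
from ov import *
s=vision.grab_frame("side"); w=vision.grab_frame("wrist")
print(state()["ee_pos"].round(1),state()["force"].round(1))
crop("side",205,185,100,75,8,"b1.png",s);crop("wrist",150,140,260,80,3,"b3.png",w)
E
```

```text
time_s: 14.6
ee_pos: [490.2, 28.5, 34.9]
ee_rot: [-90.2, -0.5, -3.4]
force: [0.4, -0.7, -3.8]
gripper_width: 19.5
[490.6  28.5  35.4] [-0.1 -0.2 -3.3]
```

View pics/b1.png

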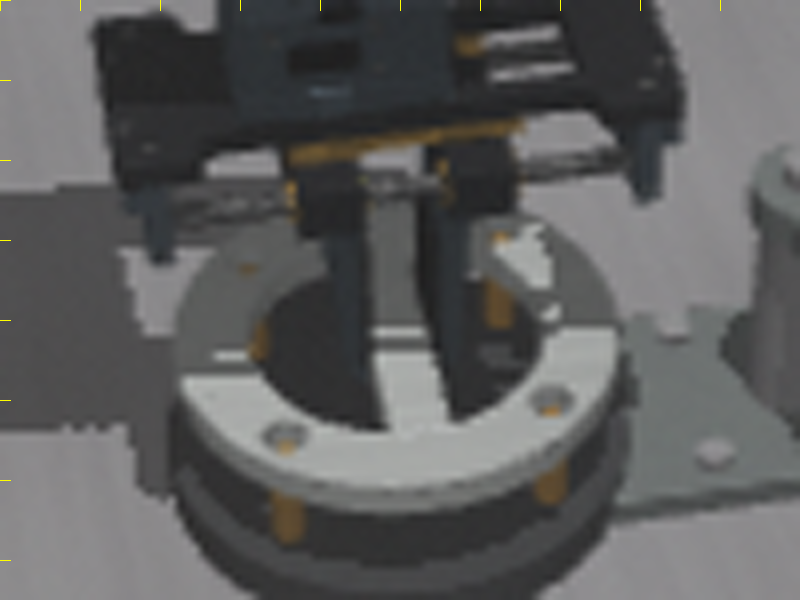

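View pics/b3.png

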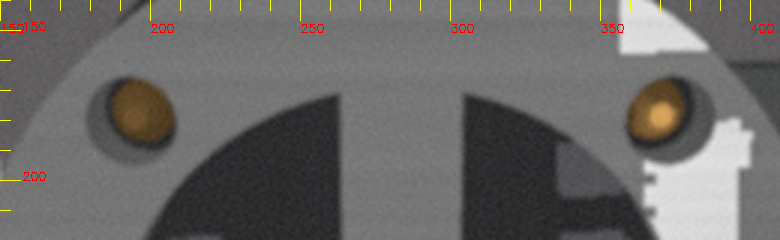

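```bash
python3 -m handwheel '[[1.5,[0,0.8,0],0],[1.5,[0,1.6,0],0],[1.5,[0,2.2,0],0],[1.5,[0,2.7,0],0],[1.5,[0,2.7,0],0]]'; python3 -m handwheel '[[1.5,[0,0.1,0],0],[1.5,[0,0.2,0],0],[1.5,[0,0.3,0],0],[1.5,[0,0.3,0],0]]'
```

```text
time_s: 15.2
ee_pos: [490.2, 28.3, 7.5]
ee_rot: [-90.2, -0.5, -3.4]
force: [0.6, -0.5, -4.3]
gripper_width: 19.0
time_s: 15.6
ee_pos: [490.3, 28.3, 4.5]
ee_rot: [-90.2, -0.5, -3.4]
force: [-0.6, -0.1, -5.1]
gripper_width: 19.5
```

```bash
python3 -m handwheel '[[1.5,[0,0.1,0],0],[1.5,[0,0.2,0],0],[1.5,[0,0.2,0],0]]'; python3 - <<'E'
from ov import *
s=vision.grab_frame("side"); print(state()["ee_pos"].round(1),state()["force"].round(1))
crop("side",205,185,100,75,8,"b4.png",s)
E
```

```text
time_s: 15.9
ee_pos: [490.4, 28.3, 3.6]
ee_rot: [-90.2, -0.5, -3.4]
force: [-2.7, -0.9, 6.5]
gripper_width: 19.8
[490.4  28.3   3.7] [-3.  -1.3  6.1]
```

View pics/b4.png

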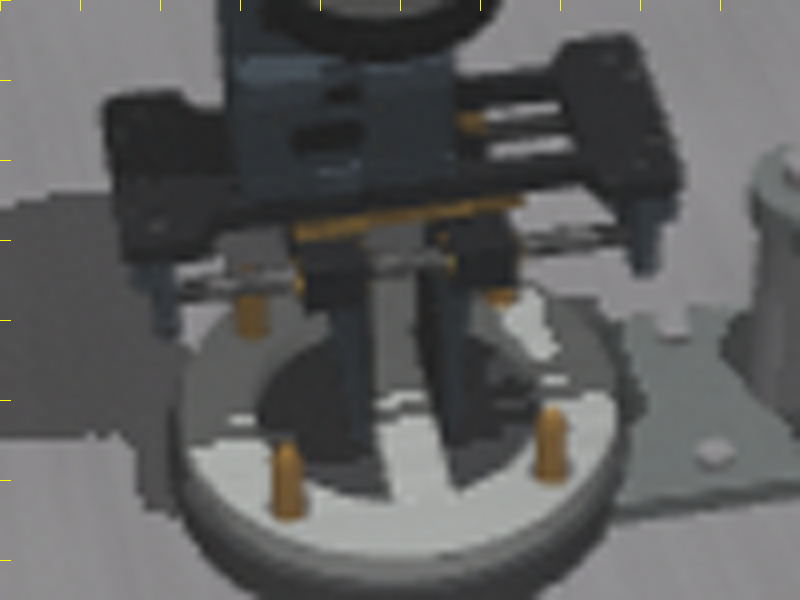

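```bash
python3 -m handwheel '[[5,[0,-0.1,0],0],[5,[0,-0.1,0],0],[5,[0,-0.1,0],0],[5,[0,-0.1,0],0],[5,[0,-3,0],0],[5,[0,-7,0],0],[5,[0,-11,0],0],[5,[0,-11.5,0],0]]' 20; python3 - <<'E'
from ov import *
print(totool([453.3,394.3,115]),totool([453.3,394.3,25]))
s=vision.grab_frame("side"); crop("side",205,185,100,75,8,"b5.png",s); crop("side",180,110,120,90,6,"b6.png",s)
E
```

```text
time_s: 16.75
ee_pos: [492.8, 29.0, 123.2]
ee_rot: [-90.2, -1.1, -3.4]
force: [0.7, 0.3, -0.9]
gripper_width: 50.4
[-6.10116523  0.5980071  36.23798478] [-6.27217126  9.5963419  36.26496309]
```

View pics/b5.png

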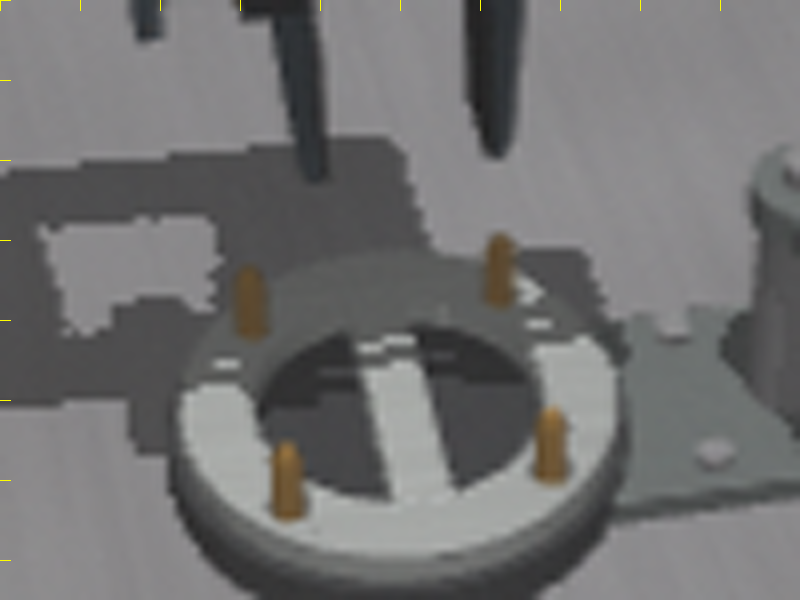

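View pics/b6.png

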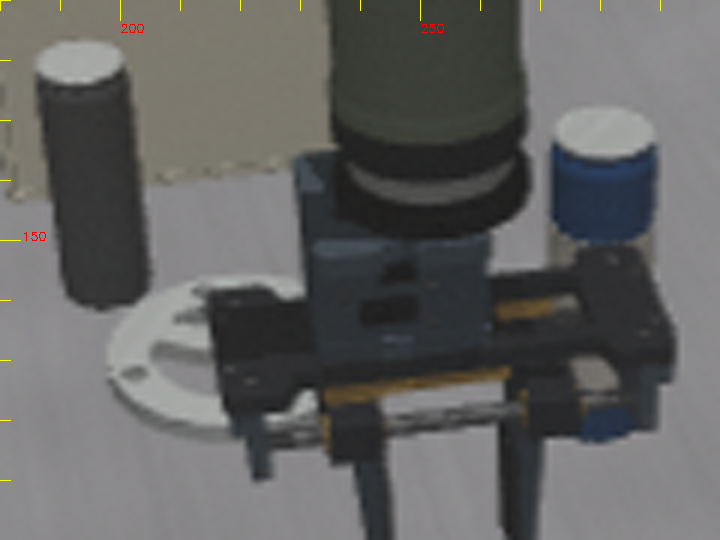

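```bash
python3 -m handwheel '[[5,[-0.8,0,4.8],-8],[5,[-1.6,0,9.6],-16],[5,[-2.4,0,14.4],-24],[5,[-3.2,0,19.2],-32],[5,[-4,0,24],-40],[5,[-4.8,0,28.8],-48],[5,[-5.6,0,33.6],-56],[5,[-6.1,0.6,36.2],-59.4],[5,[-6.1,0.6,36.2],-59.4],[5,[-6.1,0.6,36.2],-59.4]]'; python3 - <<'E'
from ov import *
s=vision.grab_frame("side");w=vision.grab_frame("wrist");c=vision.grab_frame("scene")
print(state()["ee_pos"].round(1),state()["ee_rot"].round(1),totool([453.3,394.3,20]))
crop("side",180,110,120,90,6,"d1.png",s);crop("wrist",100,60,360,260,2,"d2.png",w);crop("scene",330,130,110,110,5,"d3.png",c)
E
```

```text
time_s: 17.8
ee_pos: [451.0, 393.1, 111.5]
ee_rot: [-90.9, -0.1, 56.1]
force: [0.6, -0.5, -0.9]
gripper_width: 50.2
[452.1 392.3 113.1] [-90.9  -0.2  55.9] [0.19088371 9.30892941 0.15564168]
```

View pics/d1.png

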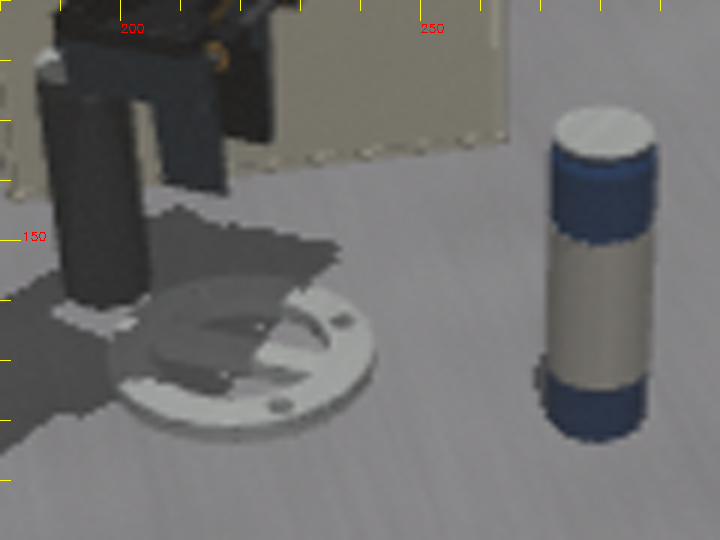

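View pics/d2.png

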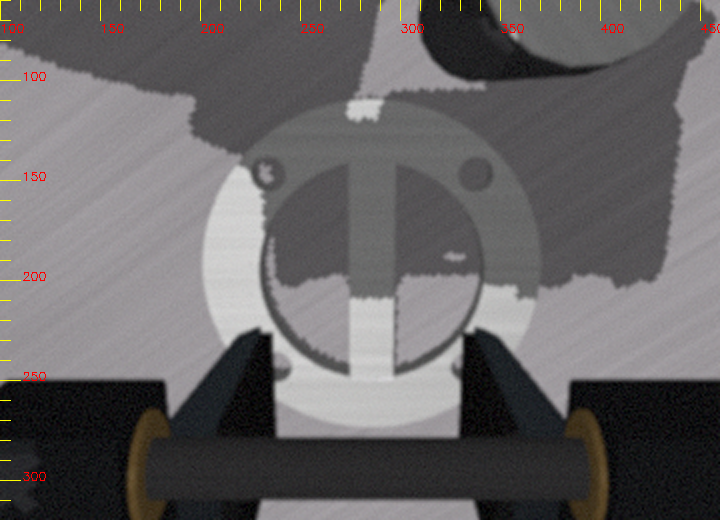

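View pics/d3.png

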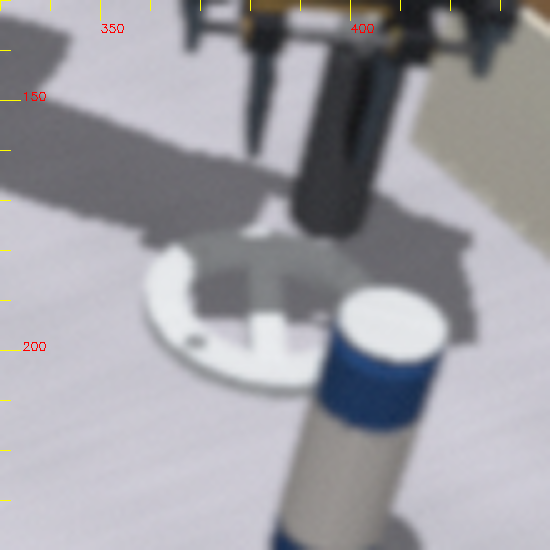

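```bash
python3 -m handwheel '[[5,[0.2,4.5,0.1],0],[5,[0.2,7,0.1],0],[5,[0.2,9,0.1],0],[5,[0.2,10.5,0.1],0],[5,[0.2,11.5,0.1],0],[5,[0.2,11.8,0.1],0],[5,[0.2,11.8,0.1],0]]'; python3 - <<'E'
from ov import *
s=vision.grab_frame("side");w=vision.grab_frame("wrist")
print(state()["ee_pos"].round(1),state()["ee_rot"].round(1),state()["force"],totool([453.3,394.3,-16]))
crop("side",180,110,120,90,6,"d4.png",s);crop("wrist",100,60,360,260,2,"d5.png",w)
E
```

```text
time_s: 18.65
ee_pos: [454.5, 393.5, -4.8]
ee_rot: [-90.9, -0.2, 55.9]
force: [-0.4, 0.2, 0.0]
gripper_width: 50.2
[454.8 394.1  -4. ] [-90.9  -0.3  55.9] [-0.88138566  0.18104652 -0.32328224] [-0.07769791  1.19520317  0.15216871]
```

View pics/d4.png

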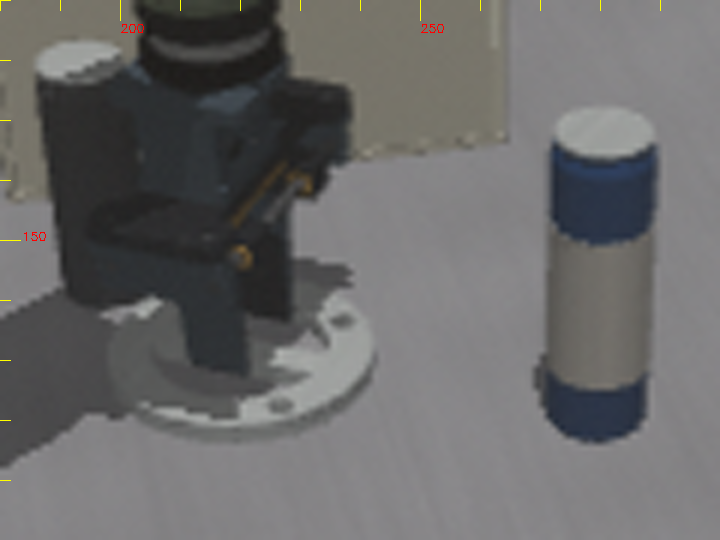

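View pics/d5.png

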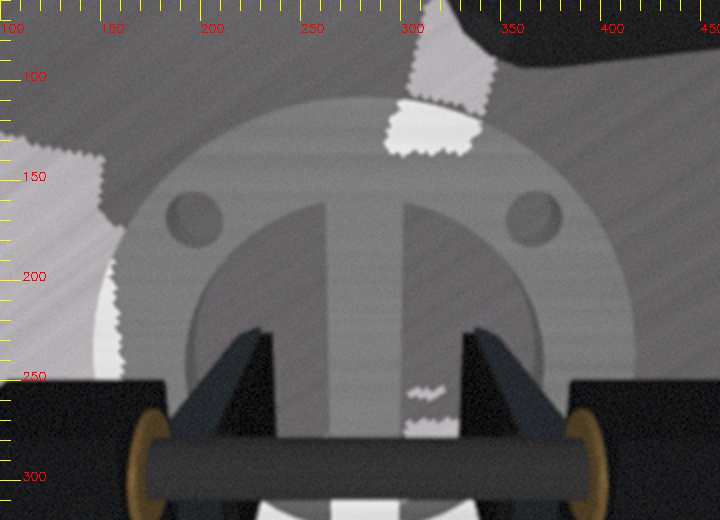

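Well centred and clear of the black can. Lower the last 12 mm and grip.

```bash
python3 -m handwheel '[[5,[0,0.4,0.1],0],[5,[0,0.8,0.1],0],[5,[0,1.1,0.1],0],[5,[0,1.2,0.1],0],[5,[0,1.2,0.1],0],[1.5,[0,1.2,0.1],0],[1.5,[0,1.2,0.1],0],[1.5,[0,1.2,0.1],0],[1.5,[0,1.2,0.1],0],[1.5,[0,1.2,0.1],0]]' 45; python3 -m handwheel '[[1.5,[0,0,0],0],[1.5,[0,-1,0],0],[1.5,[0,-4,0],0],[1.5,[0,-8,0],0],[1.5,[0,-11,0],0],[1.5,[0,-11,0],0],[1.5,[0,-11,0],0]]'; python3 - <<'E'
from h import *
print(state()["ee_pos"],totool([490,27.5,95]),state()['ee_rot'])
E
```

```text
time_s: 19.75
ee_pos: [453.9, 394.3, -16.0]
ee_rot: [-90.9, -0.3, 55.9]
force: [-0.7, -1.6, 0.9]
gripper_width: 19.4
time_s: 20.45
ee_pos: [451.8, 394.6, 93.9]
ee_rot: [-90.9, -0.3, 55.9]
force: [-0.1, -0.1, -5.3]
gripper_width: 19.7
[451.82480012 394.5848228   93.91264398] [-28.26479189   0.13583077 -23.73143575] [-90.9015256   -0.26116734  55.9217095 ]
```

```bash
python3 -m handwheel '[[1.5,[-3.5,0,-3],8],[1.5,[-7.4,0,-6.2],16],[1.5,[-11.2,0,-9.4],24],[1.5,[-15,0,-12.6],32],[1.5,[-18.8,0,-15.8],40],[1.5,[-22.6,0,-19],48],[1.5,[-26,0,-21.9],56],[1.5,[-28.2,0.2,-23.7],59.1],[1.5,[-28.2,0.2,-23.7],59.1],[1.5,[-28.2,0.2,-23.7],59.1]]'; python3 - <<'E'
from h import *
vision.grab_frame("side")
print(state()["ee_pos"],totool([490.4,28.3,60]),state()['ee_rot'],state()['gripper_width'])
E
```

```text
time_s: 21.45
ee_pos: [488.6, 27.8, 92.5]
ee_rot: [-90.2, -0.7, -3.3]
force: [-0.6, 0.6, -4.0]
gripper_width: 19.3
[488.85194548  28.47243631  92.89176192] [0.1147769  3.29085799 0.00469782] [-90.2320692   -0.70959615  -3.17933078] 19.21396891781502
```

```bash
python3 -m handwheel '[[1.5,[0.1,1.2,0],0],[1.5,[0.1,2.4,0],0],[1.5,[0.1,3.2,0],0],[1.5,[0.1,3.2,0],0],[1.5,[0.1,3.2,0],0]]'; python3 - <<'E'
from ov import *
vision.grab_frame("side")
s=vision.grab_frame("side"); c=vision.grab_frame("scene"); w=vision.grab_frame("wrist")
print(state()["ee_pos"].round(1),state()["ee_rot"].round(2),state()['gripper_width'])
crop("side",205,175,100,75,8,"e1.png",s);crop("scene",245,185,70,60,11,"e2.png",c);crop("wrist",150,140,260,80,3,"e3.png",w)
E
```

```text
time_s: 22.0
ee_pos: [490.2, 28.8, 60.6]
ee_rot: [-90.2, -0.7, -3.1]
force: [-0.4, 0.1, -4.2]
gripper_width: 19.4
[490.7  28.4  61.4] [-90.22  -0.77  -3.17] 19.276953669518168
```

View pics/e1.png

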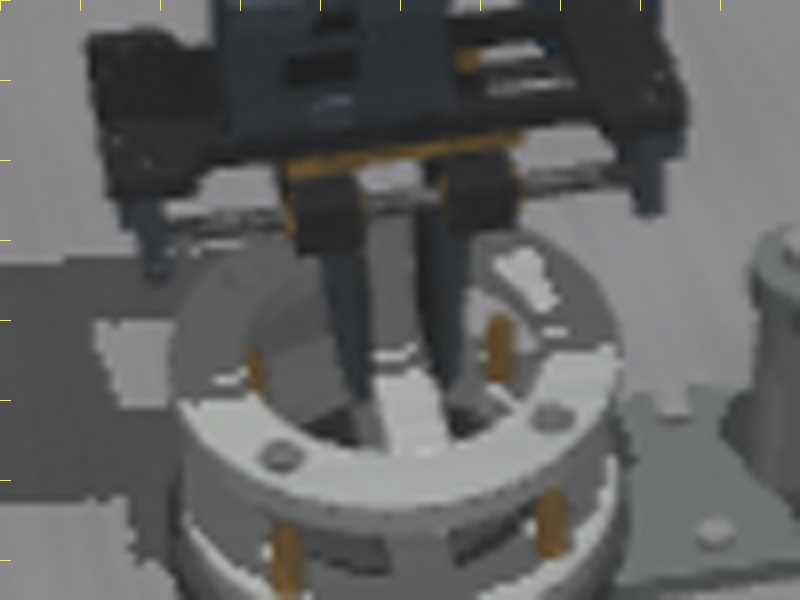

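View pics/e2.png

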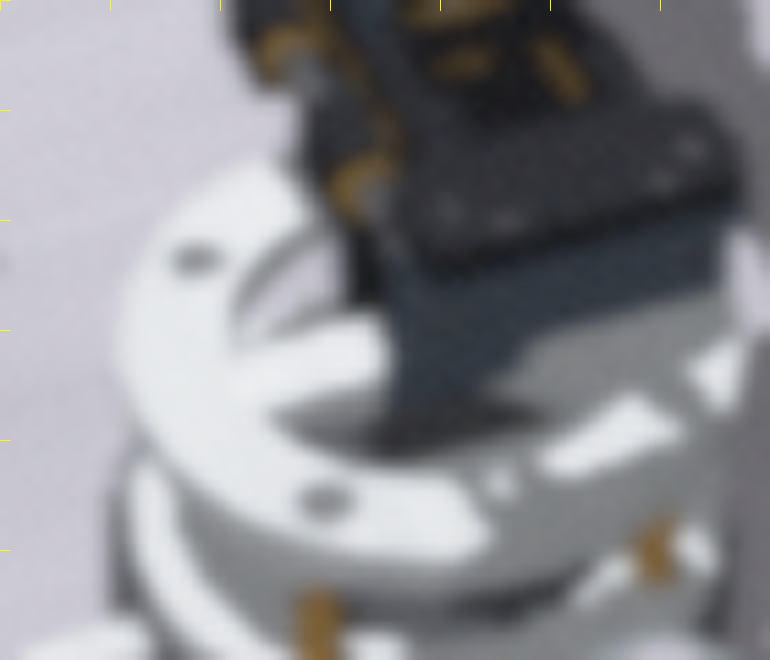

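View pics/e3.png

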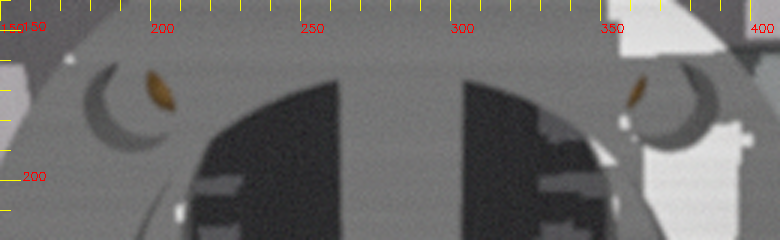

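```bash
python3 - <<'E'
from fitd import *
show({"side":[(240.25,232.1),(274.1,227.25)],"scene":[(262.7,208.6),(274.7,230.5)]},z0=89)
p=state()["ee_pos"]
E
```

```text
['side', 'scene'] [489.9  29.7] yaw -2.44 topz 87.0 maxres 0.15
['side'] [489.3  27.3] yaw -2.35 topz 89.4 maxres 0.02
['scene'] [490.2  29.5] yaw -2.47 topz 87.2 maxres 0.13
```

```bash
python3 - <<'E'
from h import *
p=state()["ee_pos"]
for d in (0,-14,-26): print(totool(p+[0.3,-2.0,d]).round(2))
E
python3 -m handwheel '[[1.5,[0.04,0,-0.2],0.7],[1.5,[0.03,0.8,-0.2],0.7],[1.5,[0.02,1.5,-0.2],0.7],[1.5,[0.02,2.0,-0.2],0.7],[1.5,[0.02,2.0,-0.2],0.7]]'; python3 - <<'E'
from ov import *
s=vision.grab_frame("side"); w=vision.grab_frame("wrist")
print(state()["ee_pos"].round(1),state()["force"].round(1))
crop("side",205,185,100,75,8,"f1.png",s);crop("wrist",150,140,260,80,3,"f3.png",w)
E
```

```text
[ 0.04  0.   -0.2 ]
[ 0.02  1.4  -0.19]
[ 0.01  2.6  -0.19]
time_s: 22.7
ee_pos: [490.1, 26.2, 40.3]
ee_rot: [-90.2, -0.6, -3.9]
force: [-0.6, 0.2, -4.0]
gripper_width: 19.9
[490.9  26.3  41.1] [-0.7  0.1 -3.1]
```

View pics/f1.png

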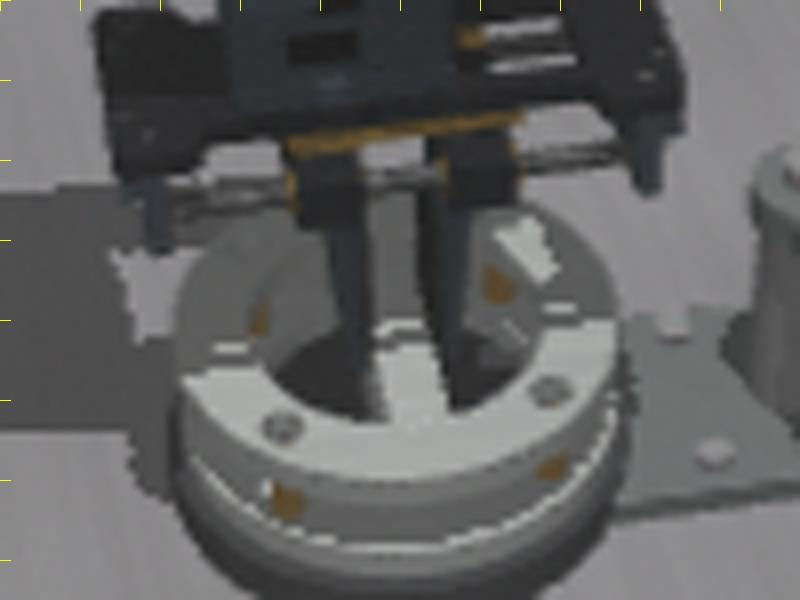

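View pics/f3.png

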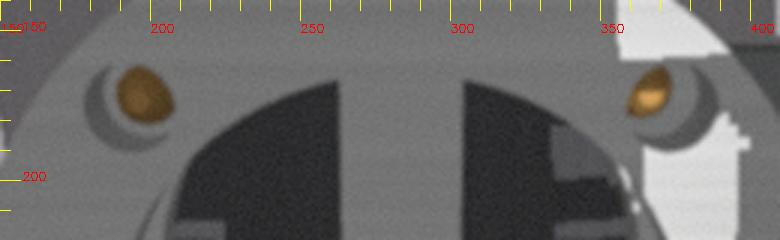

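```bash
python3 -m handwheel '[[1.5,[-0.06,0.3,0],0],[1.5,[-0.06,0.6,0],0],[1.5,[-0.06,0.9,0],0],[1.5,[-0.06,0.9,0],0]]'; python3 - <<'E'
from ov import *
s=vision.grab_frame("side"); w=vision.grab_frame("wrist")
print(state()["ee_pos"].round(1),state()["force"].round(1))
crop("side",205,185,100,75,8,"f1.png",s);crop("wrist",150,140,260,80,3,"f3.png",w)
E
```

```text
time_s: 23.2
ee_pos: [490.1, 26.3, 31.6]
ee_rot: [-90.2, -0.7, -3.9]
force: [-0.3, 0.5, -4.0]
gripper_width: 19.4
[490.4  26.3  32. ] [-0.2 -0.5 -4.4]
```

View pics/f1.png

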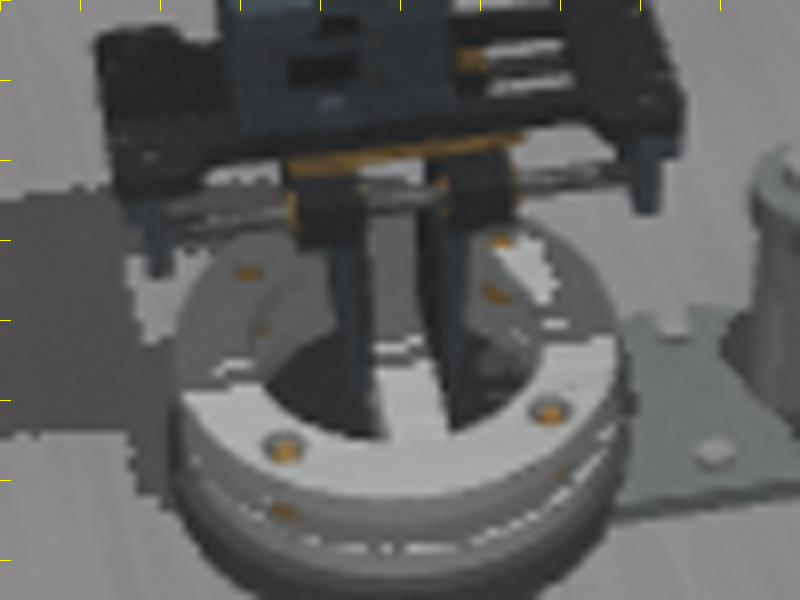

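View pics/f3.png

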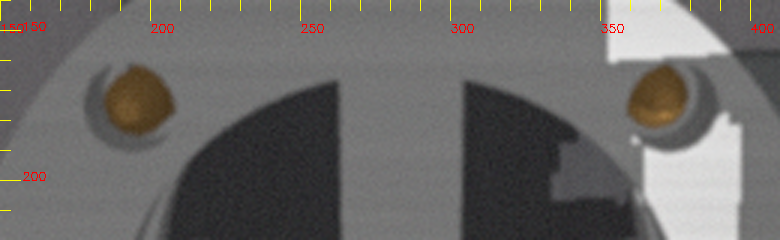

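All four studs are in the holes of the second disc; no side force. Lower to the seat (expected TCP z ≈ 16).

```bash
python3 -m handwheel '[[1.5,[0,0.5,0],0],[1.5,[0,1.0,0],0],[1.5,[0,1.4,0],0],[1.5,[0,1.4,0],0]]'; python3 -m handwheel '[[1.5,[0,0.1,0],0],[1.5,[0,0.2,0],0],[1.5,[0,0.3,0],0],[1.5,[0,0.3,0],0]]'
```

```text
time_s: 23.7
ee_pos: [490.1, 26.2, 17.3]
ee_rot: [-90.2, -0.7, -3.9]
force: [1.0, 0.8, -3.6]
gripper_width: 19.1
time_s: 24.1
ee_pos: [490.5, 26.3, 16.0]
ee_rot: [-90.2, -0.7, -3.9]
force: [-2.9, 0.7, 10.0]
gripper_width: 19.4
```

Contact at z = 16.0 as expected. Release and rise.

```bash
python3 -m handwheel '[[5,[0,0,0],0],[5,[0,0,0],0],[5,[0,0,0],0],[5,[0,0,0],0],[5,[0,-3,0],0],[5,[0,-7,0],0],[5,[0,-12,0],0],[5,[0,-17,0],0],[5,[0,-20,0],0],[5,[0,-20,0],0]]' 20; python3 - <<'E'
from ov import *
s=vision.grab_frame("side"); c=vision.grab_frame("scene")
print(state()["ee_pos"].round(1))
crop("side",205,175,150,110,5,"g1.png",s);crop("scene",230,175,110,110,5,"g2.png",c)
cv2.imwrite("pics/g3.png",c[:,:,::-1]);cv2.imwrite("pics/g4.png",s[:,:,::-1])
E
```

```text
time_s: 25.1
ee_pos: [490.9, 27.3, 220.7]
ee_rot: [-90.2, -1.3, -3.9]
force: [-0.4, -0.2, 0.1]
gripper_width: 50.2
[487.9  27.2 215.9]
```

View pics/g1.png

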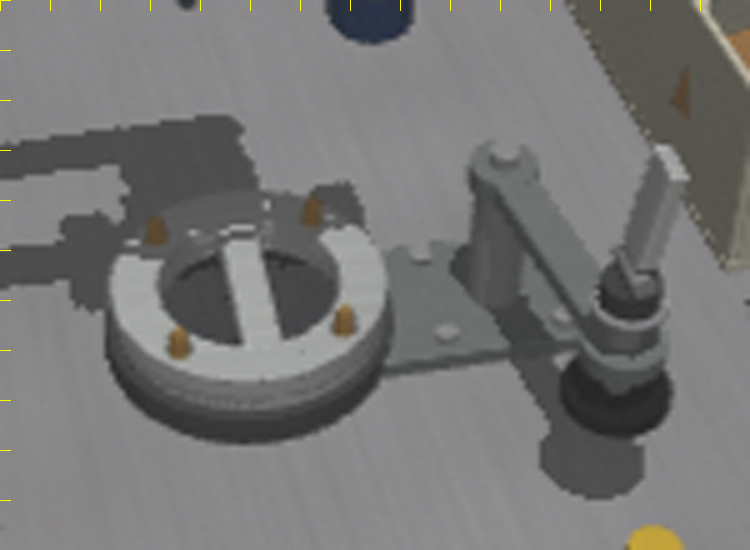

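View pics/g2.png

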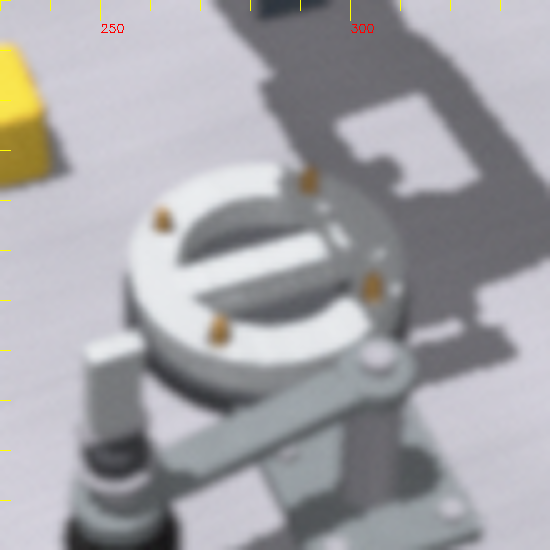

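View pics/g3.png

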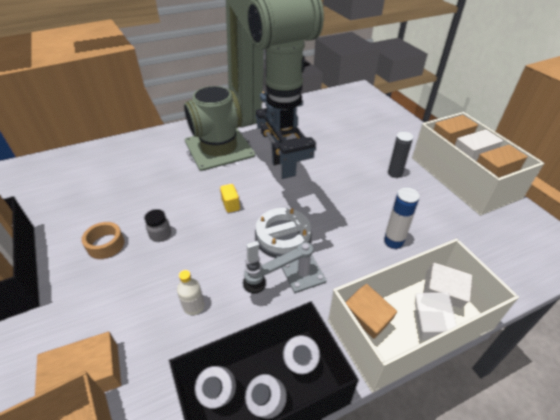

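```bash
python3 - <<'E'
from h import *
X,r=tri(("side",(338.4,206)),("scene",(252.8,244))); print(X,r)
post=np.array([629.9,19.6]); v=X[:2]-post; a=np.arctan2(v[1],v[0]); print(np.linalg.norm(v),np.degrees(a)%360, (np.degrees(a)%360-176.84))
T=post+60*np.array([np.cos(a),np.sin(a)]); print(T,totool([*T,220]),state()["ee_rot"],state()["ee_pos"])
E
```

```text
[ 655.11459883 -118.82634007  216.28942591] [array([0.42786596, 0.57319069]), array([ 0.38859651, -0.70034051])]
140.70404265338468 280.3233453395065 103.48334533950649
[640.65218523 -39.42872617] [15.695253   -0.19238734 -5.61947937] [-90.22079062  -0.73145888  -3.86244121] [487.88099769  27.20043593 215.85610896]
```

```bash
python3 -m handwheel '[[4,[4,-0.5,-1.4],-7],[4,[8,-0.5,-2.8],-14],[4,[12,-0.5,-4.2],-14],[4,[15.7,-0.5,-5.6],-14],[4,[15.7,-0.5,-5.6],-14],[4,[15.7,-0.5,-5.6],-14]]'; python3 - <<'E'
from ov import *
w=vision.grab_frame("wrist");cv2.imwrite("pics/g5.png",w[:,:,::-1])
print(state()["ee_pos"],state()["ee_rot"],totool([640.6,-39.4,66]))
E
```

```text
time_s: 25.8
ee_pos: [639.7, -39.4, 219.7]
ee_rot: [-90.3, -0.3, 10.1]
force: [-0.9, 1.4, -0.7]
gripper_width: 40.3
[639.21330246 -38.99133338 220.69255552] [-90.30422411  -0.37998925  10.12880571] [ 0.02672651 15.46989804  0.01752413]
```

View pics/g5.png

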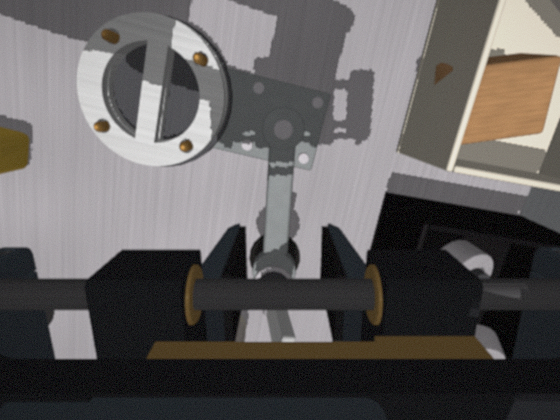

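```bash
python3 -m handwheel '[[4,[0,5,0],0],[4,[0,9,0],0],[4,[0,12,0],0],[4,[0,14,0],0],[4,[0,15.4,0],0],[4,[0,15.4,0],0],[4,[0,15.4,0],0]]'; python3 - <<'E'
from h import *
s=vision.grab_frame("side"); crop("side",270,170,90,80,7,"g6.png",s)
print(state()["ee_pos"],state()["ee_rot"])
post=np.array([629.9,19.6])
for d in range(0,110,8):
    a=np.radians(280.3-d); T=[*(post+60*np.array([np.cos(a),np.sin(a)])),66]
    print(d,totool(T).round(2))
E
```

```text
time_s: 26.55
ee_pos: [640.5, -39.3, 67.6]
ee_rot: [-90.3, -0.4, 10.2]
force: [-0.6, -1.0, 0.5]
gripper_width: 40.0
[641.03521656 -39.46267882  68.2078862 ] [-90.3391076   -0.51701202  10.14437294]
0 [-0.04  0.22  0.01]
8 [-0.88  0.21  0.07]
16 [-1.7   0.2   0.24]
24 [-2.48  0.2   0.52]
32 [-3.22  0.19  0.91]
40 [-3.9   0.18  1.4 ]
48 [-4.51  0.17  1.98]
56 [-5.02  0.16  2.64]
64 [-5.44  0.15  3.37]
72 [-5.76  0.14  4.14]
80 [-5.96  0.14  4.95]
88 [-6.05  0.13  5.79]
96 [-6.03  0.13  6.62]
104 [-5.88  0.12  7.45]
```

View pics/g6.png

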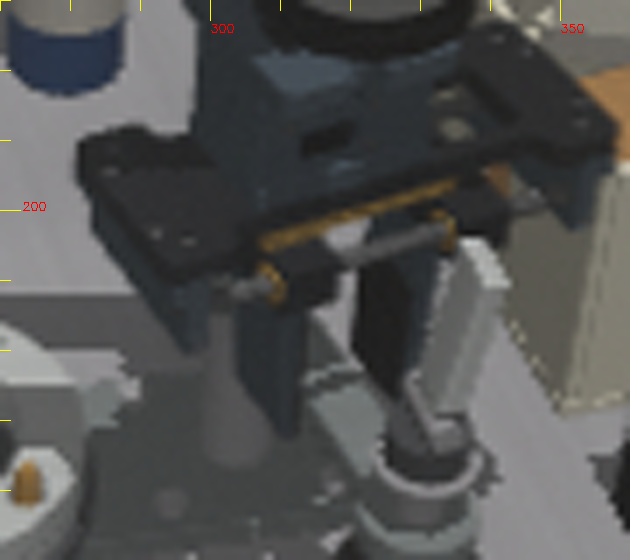

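```bash
python3 -m handwheel '[[4,[-0.9,0.1,0.1],8],[4,[-1.7,0.1,0.2],16],[4,[-2.5,0.1,0.5],24],[4,[-3.2,0.1,0.9],32],[4,[-3.9,0.1,1.4],40],[4,[-4.5,0.1,2],48],[4,[-5,0.1,2.6],56],[4,[-5.4,0.1,3.4],64],[4,[-5.8,0.1,4.1],72],[4,[-6,0.1,5],80]]'; python3 - <<'E'
from h import *
print(state()["ee_pos"],state()["ee_rot"])
post=np.array([629.9,19.6])
for d in (84,88,92,96,100,104,108,112):
    a=np.radians(280.3-d); T=[*(post+60*np.array([np.cos(a),np.sin(a)])),67]
    print(d,totool(T).round(2))
E
```

```text
time_s: 27.6
ee_pos: [575.2, -2.2, 69.0]
ee_rot: [-89.3, -0.7, -70.1]
force: [0.5, -4.7, 2.9]
gripper_width: 40.1
[575.23423827  -2.22846533  68.99946055] [-89.26859486  -0.69827455 -70.1452518 ]
84 [-0.57  0.19 -0.11]
88 [-0.99  0.19 -0.07]
92 [-1.4   0.18  0.  ]
96 [-1.81  0.18  0.1 ]
100 [-2.21  0.18  0.23]
104 [-2.6   0.17  0.38]
108 [-2.97  0.17  0.56]
112 [-3.34  0.17  0.77]
```

```bash
python3 -m handwheel '[[4,[-0.8,0,-0.1],6],[4,[-1.5,0,0],12],[4,[-2.2,0,0.2],19],[4,[-2.6,0,0.4],23],[4,[-2.8,0,0.5],23],[4,[-2.8,0,0.5],23]]'; python3 - <<'E'
from ov import *
w=vision.grab_frame("wrist");s=vision.grab_frame("side");cv2.imwrite("pics/g7.png",w[:,:,::-1]);crop("side",215,150,130,110,5,"g8.png",s)
print(state()["ee_pos"],state()["ee_rot"],state()["force"])
E
```

```text
time_s: 28.2
ee_pos: [571.1, 25.6, 70.0]
ee_rot: [-88.9, -0.4, -93.0]
force: [0.1, -2.0, 1.4]
gripper_width: 40.1
[571.16859777  25.60961325  69.56747232] [-88.93051915  -0.35678798 -93.08667194] [ 0.15893977 -2.98655523  1.94546563]
```

View pics/g7.png

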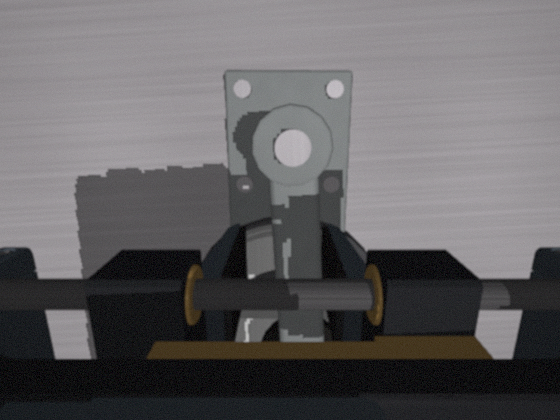

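View pics/g8.png

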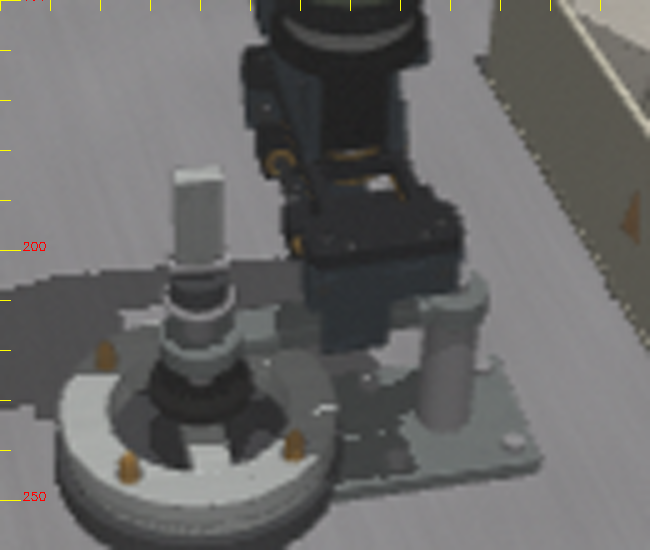

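```bash
python3 -m handwheel '[[4,[-0.2,0,0],0],[4,[-0.4,0,0],0],[4,[-0.4,0,0],0]]';python3 -m handwheel '[[4,[-0.2,0,0],0],[4,[-0.4,0,0],0],[4,[-0.4,0,0],0]]'
```

```text
time_s: 28.6
ee_pos: [570.9, 29.7, 69.4]
ee_rot: [-89.0, -0.4, -93.1]
force: [-1.5, -2.7, 2.3]
gripper_width: 40.2
time_s: 28.9
ee_pos: [570.7, 29.9, 69.2]
ee_rot: [-89.0, -0.8, -93.0]
force: [-1.8, -14.5, 1.8]
gripper_width: 39.9
```

```bash
python3 -m handwheel '[[4,[0.5,0,0],0],[4,[0.8,0,0],0],[4,[0.8,-3,0],0],[4,[0.8,-7,0],0],[4,[0.8,-12,0],0],[4,[0.8,-16,0],0],[4,[0.8,-17,0],0],[4,[0.8,-17,0],0]]'; python3 - <<'E'
from ov import *
s=vision.grab_frame("side");c=vision.grab_frame("scene");crop("side",215,170,110,90,7,"k1.png",s);crop("scene",235,165,100,100,6,"k2.png",c)
print(state()["ee_pos"],state()["ee_rot"],state()["qpos"])
E
```

```text
time_s: 29.7
ee_pos: [568.7, 25.1, 241.2]
ee_rot: [-88.8, -0.7, -92.9]
force: [-0.2, -0.7, -0.5]
gripper_width: 39.8
[566.82756601  24.72108711 237.68905335] [-89.18052912  -0.74052669 -92.93645406] [ 1.84295492 15.79487611 86.76394402 -0.82842028 76.68752418 94.95956752]
```

View pics/k1.png

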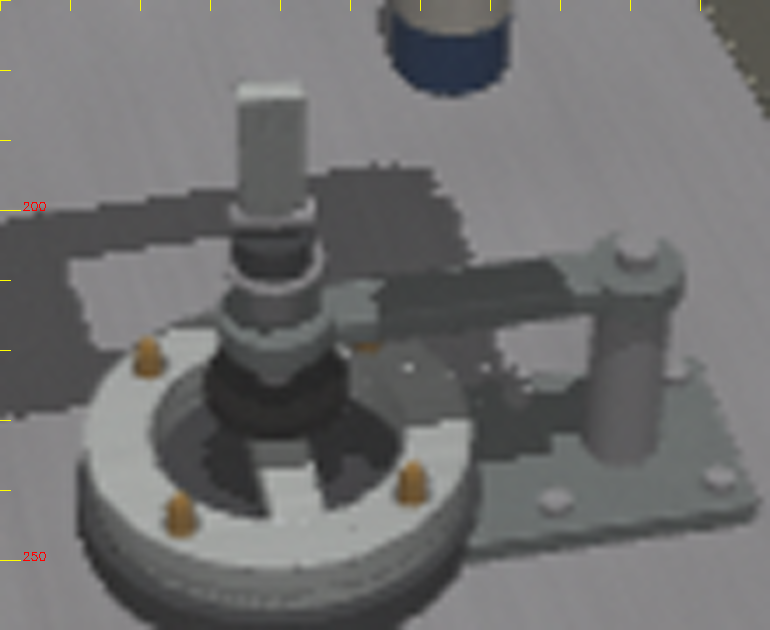

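View pics/k2.png

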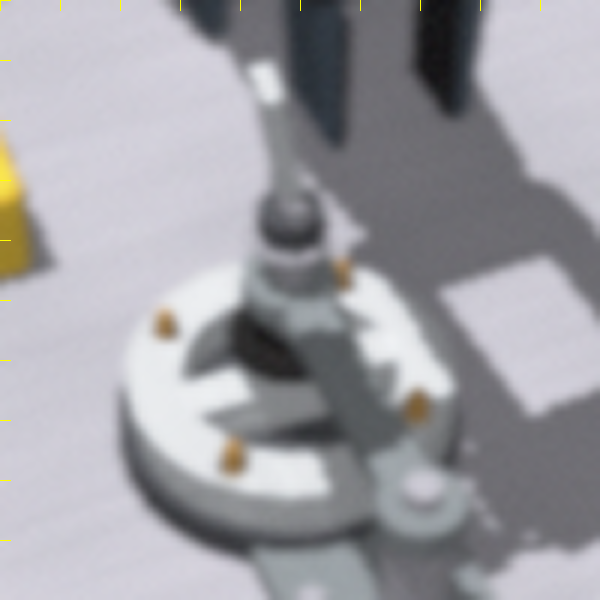

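```bash
python3 - <<'E'
from h import *
for z in (218,):
  for n,a,b in (("side",(249.,183.3),(258.8,182.7)),("scene",(277.7,176),(281.5,181.3))):
    A=onz(n,a,z);B=onz(n,b,z);d=B-A; print(n,A.round(1),B.round(1),np.linalg.norm(d).round(1),np.degrees(np.arctan2(d[1],d[0])).round(1),((A+B)/2).round(1))
X,r=tri(("side",(253.9,183)),("scene",(279.5,178.8)));print(X,r)
E
```

```text
side [475.6  13.6 218. ] [499.1  10.3 218. ] 23.7 -8.0 [487.3  11.9 218. ]
scene [481.1  15.6 218. ] [503.1  15.5 218. ] 22.0 -0.2 [492.1  15.5 218. ]
[488.39397008  17.02377909 214.13557242] [array([-0.00487714, -0.00859788]), array([-0.00405727,  0.0090183 ])]
```

```bash
cat > ovarm.py <<'E'
from h import *
def arm(n,x0,y0,w,h,S,out,sws,hub=(490.2,27.7),yaw=-3.16,img=None):
  im=vision.grab_frame(n) if img is None else img; outs=[]
  hub=np.array(hub); y=np.radians(yaw); post=hub+140*np.array([np.cos(y),np.sin(y)])
  for sw in sws:
    c=cv2.resize(im[y0:y0+h,x0:x0+w],None,fx=S,fy=S,interpolation=cv2.INTER_CUBIC)
    a=y+np.pi+sw; u=np.array([np.cos(a),np.sin(a)]); v=np.array([-u[1],u[0]])
    P=[[*(post+r*u+s*12*v),106] for r,s in ((20,-1),(115,-1),(115,1),(20,1))]
    q=np.array([(proj(n,p)-[x0-.5,y0-.5])*S for p in P]).astype(int); cv2.polylines(c,[q],True,(255,0,0),1)
    q=np.array([(proj(n,[*(post+140*u),z])-[x0-.5,y0-.5])*S for z in (110,219)]).astype(int); cv2.polylines(c,[q],False,(0,255,0),1)
    outs.append(c)
  cv2.imwrite("pics/"+out,np.hstack(outs)[:,:,::-1])
E
python3 - <<'E'
from ovarm import *
arm("side",225,175,95,85,4,"m1.png",(0,0.075)); arm("scene",250,170,70,85,5,"m2.png",(0,0.075))
E
```

```text
(no output)
```

View pics/m1.png

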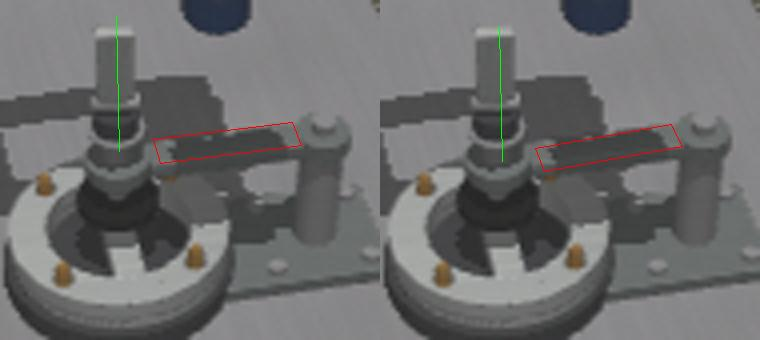

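View pics/m2.png

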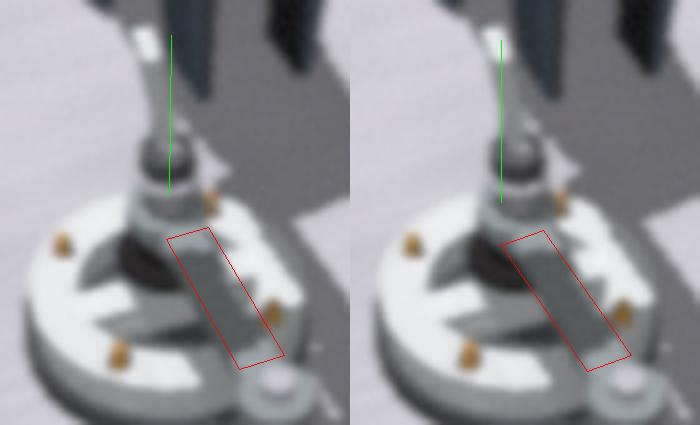

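```bash
python3 - <<'E'
from ovarm import *
arm("side",255,195,60,35,6,"m1.png",(0,0.035)); arm("scene",275,200,45,55,8,"m2.png",(0,0.035))
E
```

```text
(no output)
```

View pics/m1.png

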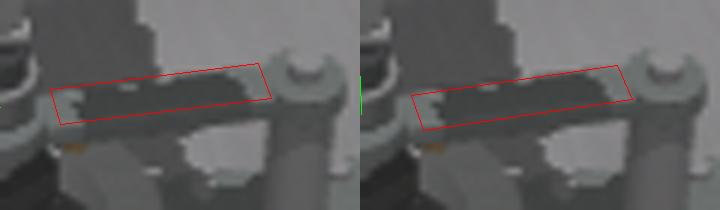

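View pics/m2.png

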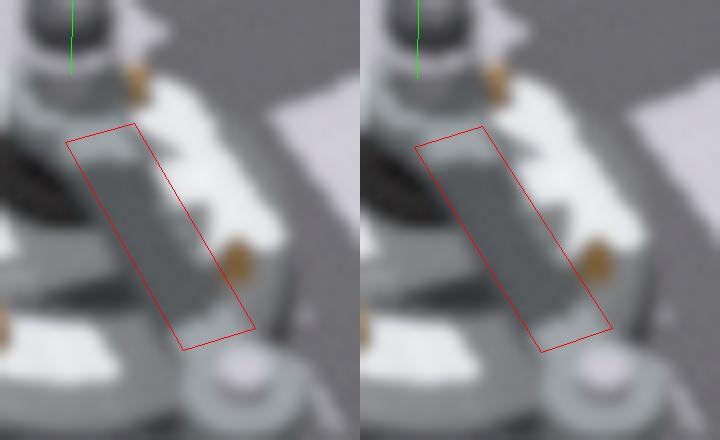

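```bash
python3 - <<'E'
from h import *
print(totool([490.3,28.2,238]))
E
python3 -m handwheel '[[4,[0,0,-4],-8.5],[4,[-0.4,0,-7.5],-17],[4,[-0.4,0,-7.6],-25.5],[4,[-0.4,0,-7.6],-34],[4,[-0.4,0,-7.6],-42.5],[4,[-0.4,0,-7.6],-51],[4,[-0.4,0,-7.6],-59.5],[4,[-0.4,0,-7.6],-68],[4,[-0.4,0,-7.6],-76.5],[4,[-0.4,0,-7.6],-85]]'
python3 -m handwheel '[[4,[0,0,0],-8.5],[4,[0,0,0],-17],[4,[0,0,0],-25.5],[4,[0,0,0],-34],[4,[0,0,0],-42.5],[4,[0,0,0],-51],[4,[0,0,0],-59.5],[4,[0,0,0],-68],[4,[0,0,0],-76.5],[4,[0,0,0],-85]]'
python3 - <<'E'
from h import *
vision.grab_frame("side"); print(totool([490.3,28.2,238]),state()["ee_pos"],state()["ee_rot"],state()["qpos"])
E
```

```text
[ 0.01722131 -0.16311568 -7.65859276]
time_s: 31.0
ee_pos: [490.7, 32.3, 235.3]
ee_rot: [-90.7, -0.7, -7.6]
force: [-0.4, 0.5, -0.4]
gripper_width: 39.8
time_s: 32.0
ee_pos: [490.3, 32.3, 234.3]
ee_rot: [-90.7, 0.7, 77.7]
force: [-0.0, 0.2, 0.5]
gripper_width: 39.6
[-0.4058274  -0.36099369 -0.08196312] [490.37648542  32.28885454 234.3327877 ] [-90.66367607   0.68164339  77.96496164] [  3.02960545   9.01234094  96.18724045  -0.86271067  74.33834887
 -74.70975573]
```

```bash
python3 -m handwheel '[[4,[-0.4,0,0],-8],[4,[-0.4,0,0],-8],[4,[-0.4,0,0],-8]]'; python3 - <<'E'
from h import *
w=vision.grab_frame("wrist");s=vision.grab_frame("side");c=vision.grab_frame("scene")
cv2.imwrite("pics/n1.png",w[:,:,::-1]);crop("side",215,140,90,90,6,"n2.png",s);crop("scene",245,140,80,90,6,"n3.png",c)
print(totool([490.3,28.2,166]),state()["ee_pos"],state()["ee_rot"])
E
```

```text
time_s: 32.35
ee_pos: [489.4, 28.4, 233.9]
ee_rot: [-90.5, 0.8, 85.7]
force: [-0.5, -0.0, -0.1]
gripper_width: 39.6
[ 0.06682915  6.82403332 -0.01115779] [489.54839937  28.49343394 234.23892682] [-90.55358251   0.76112153  85.84413871]
```

View pics/n1.png

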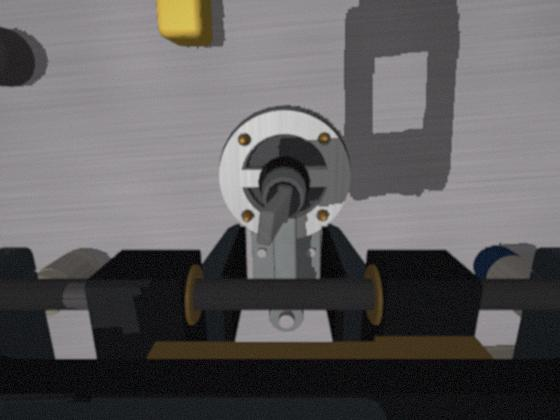

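View pics/n2.png

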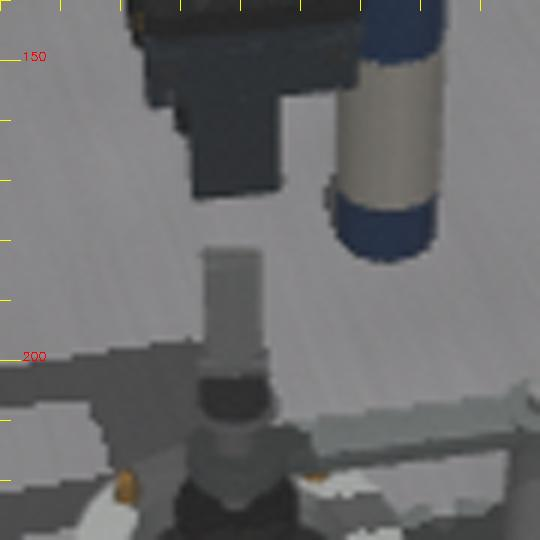

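View pics/n3.png

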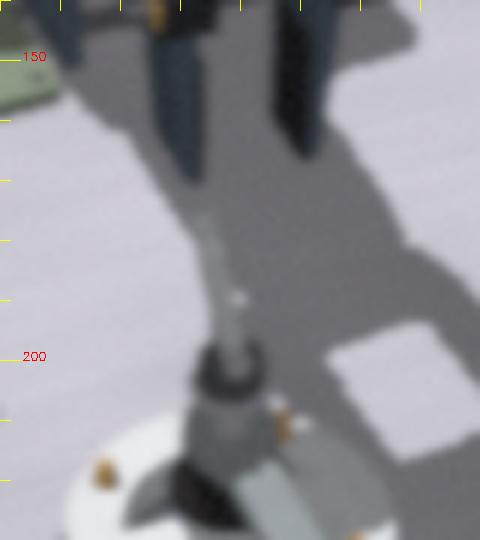

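```bash
python3 -m handwheel '[[6.5,[0,0,0],0],[6.5,[0,0,0],0],[6.5,[0.05,2,0],0],[6.5,[0.05,4,0],0],[6.5,[0.05,5.5,0],0],[6.5,[0.05,6.6,0],0],[6.5,[0.05,6.8,0],0],[6.5,[0.05,6.8,0],0]]' 20; python3 - <<'E'
from h import *
w=vision.grab_frame("wrist");s=vision.grab_frame("side");c=vision.grab_frame("scene")
crop("wrist",180,160,200,160,3,"n1.png",w);crop("side",215,140,90,90,6,"n2.png",s);crop("scene",245,140,80,90,6,"n3.png",c)
print(state()["ee_pos"],state()["ee_rot"],state()["force"])
E
```

```text
time_s: 33.3
ee_pos: [490.3, 28.1, 166.3]
ee_rot: [-90.6, 0.8, 85.8]
force: [0.8, -1.4, -0.0]
gripper_width: 65.0
[490.774497    28.080968   167.05530942] [-90.64781402   0.75167663  85.84334297] [-0.39087448  0.16781488 -0.308996  ]
```

View pics/n2.png

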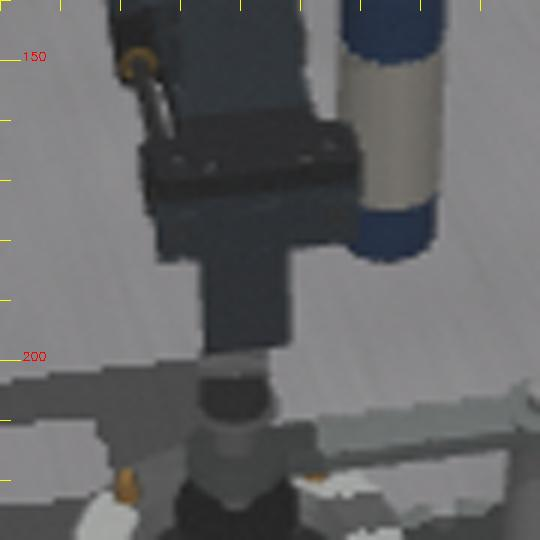

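View pics/n3.png

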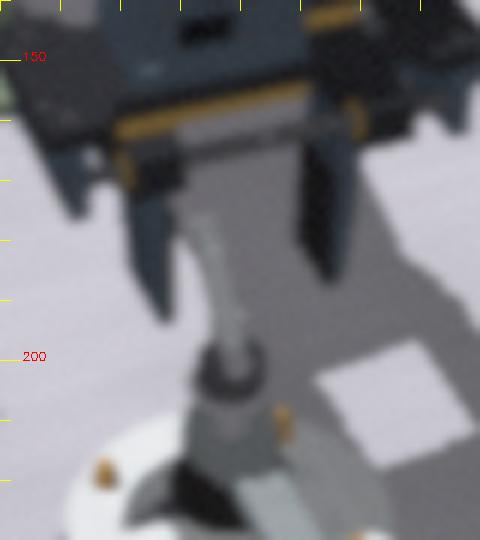

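```bash
python3 -m handwheel '[[4,[0,0,0],0],[3,[0,0,0],0],[2,[0,0,0],0],[1.4,[0,0,0],0],[0.5,[0,0,0],0],[0.5,[0,0,0],0],[0.5,[0,0,0],0],[0.5,[0,0,0],0]]' 25; python3 - <<'E'
from h import *
w=vision.grab_frame("wrist");s=vision.grab_frame("side");c=vision.grab_frame("scene")
crop("side",215,140,90,90,6,"n2.png",s);crop("scene",245,140,80,90,6,"n3.png",c)
print(state()["ee_pos"],state()["ee_rot"],state()["force"])
E
```

```text
time_s: 34.25
ee_pos: [491.3, 27.6, 167.7]
ee_rot: [-90.7, 0.8, 85.8]
force: [1.5, -2.3, 3.5]
gripper_width: 9.7
[491.32842266  27.69046006 167.67313568] [-90.7385656    0.78515192  85.83791314] [ 1.31710658 -3.48080002  5.76831891]
```

View pics/n2.png

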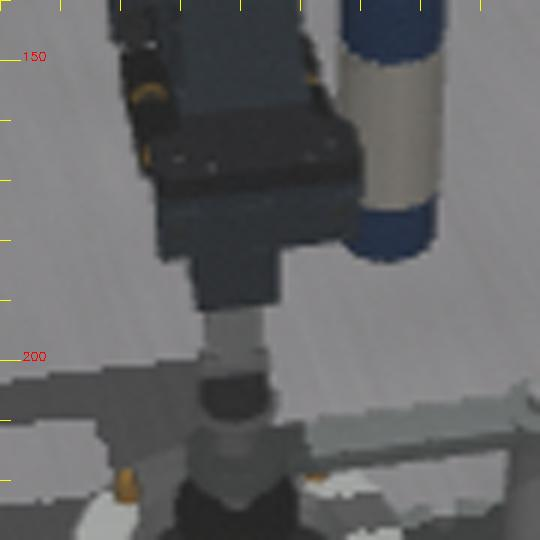

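View pics/n3.png

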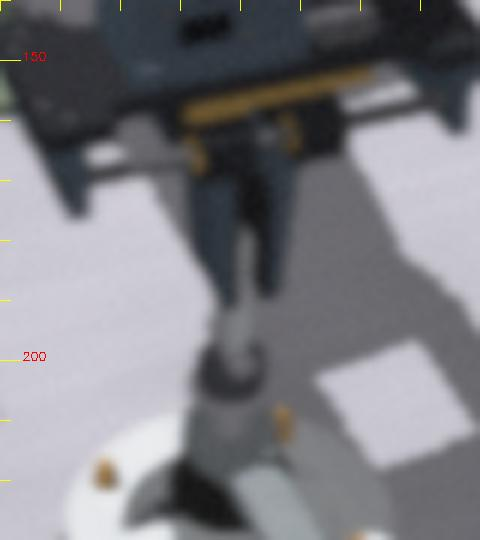

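```bash
python3 -m handwheel '[[0.5,[0,0.07,0],8],[0.5,[0,0.13,0],16],[0.5,[0,0.19,0],24],[0.5,[0,0.26,0],32],[0.5,[0,0.32,0],40],[0.5,[0,0.39,0],48],[0.5,[0,0.45,0],56],[0.5,[0,0.51,0],64],[0.5,[0,0.58,0],72],[0.5,[0,0.64,0],80]]'; python3 - <<'E'
from h import *
c=vision.grab_frame("scene");s=vision.grab_frame("side")
crop("side",215,140,90,90,6,"n2.png",s);crop("scene",245,140,80,90,6,"n3.png",c)
print(state()["ee_pos"],state()["ee_rot"],state()["force"],state()["torque"],state()["qpos"][5])
E
```

```text
time_s: 35.4
ee_pos: [490.1, 26.2, 161.2]
ee_rot: [-91.1, -0.4, 5.6]
force: [-1.9, -6.4, 5.8]
gripper_width: 10.0
[490.17040713  26.20812032 161.22910747] [-91.05731927  -0.41891939   5.75895239] [-1.84538498 -4.60233642  5.77459332] [-1.36658638  0.56906725 -0.10308874] -2.7917336248661124
```

View pics/n2.png

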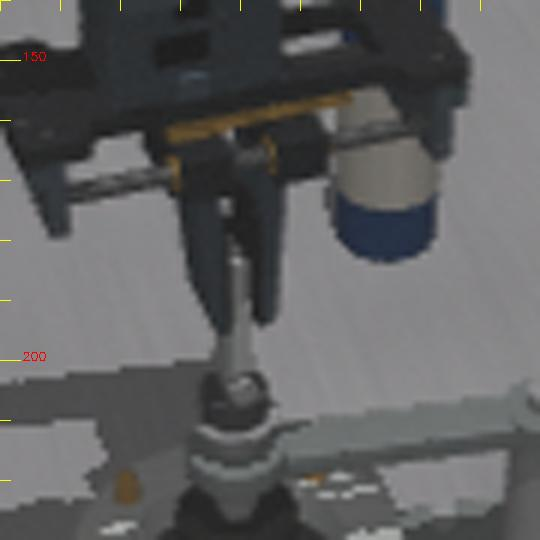

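View pics/n3.png

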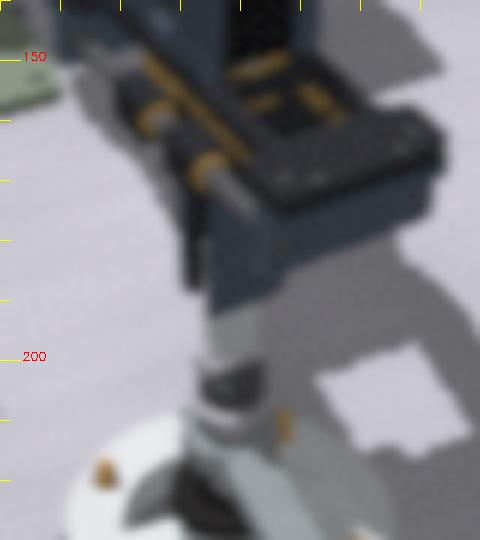

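```bash
python3 -m handwheel '[[0.5,[0,0.07,0],8],[0.5,[0,0.13,0],16],[0.5,[0,0.19,0],24],[0.5,[0,0.26,0],32],[0.5,[0,0.32,0],40],[0.5,[0,0.39,0],48],[0.5,[0,0.45,0],56],[0.5,[0,0.51,0],64],[0.5,[0,0.58,0],72],[0.5,[0,0.64,0],80]]';  python3 -m handwheel '[[0.5,[0,0.06,0],8],[0.5,[0,0.13,0],16],[0.5,[0,0.19,0],24],[0.5,[0,0.26,0],32],[0.5,[0,0.32,0],40],[0.5,[0,0.39,0],48],[0.5,[0,0.45,0],55],[0.5,[0,0.45,0],55]]';python3 - <<'E'
from h import *
c=vision.grab_frame("scene");s=vision.grab_frame("side")
crop("side",215,140,90,90,6,"n2.png",s);crop("scene",245,140,80,90,6,"n3.png",c)
print(state()["ee_pos"],state()["ee_rot"],state()["force"],state()["torque"],state()["qpos"][5])
E
```

```text
time_s: 36.5
ee_pos: [488.2, 26.5, 154.8]
ee_rot: [-90.0, -1.0, -74.6]
force: [-3.4, -0.2, 6.1]
gripper_width: 10.1
time_s: 37.3
ee_pos: [487.9, 27.6, 150.3]
ee_rot: [-89.3, -0.5, -129.6]
force: [-0.0, 0.2, 4.5]
gripper_width: 10.1
[487.92633666  27.14597595 150.31397476] [ -89.25764454   -0.5324278  -129.45745965] [-0.20744564  2.01843725  4.47966076] [ 0.44108648  0.55060611 -0.09131839] 132.3966499374338
```

View pics/n2.png

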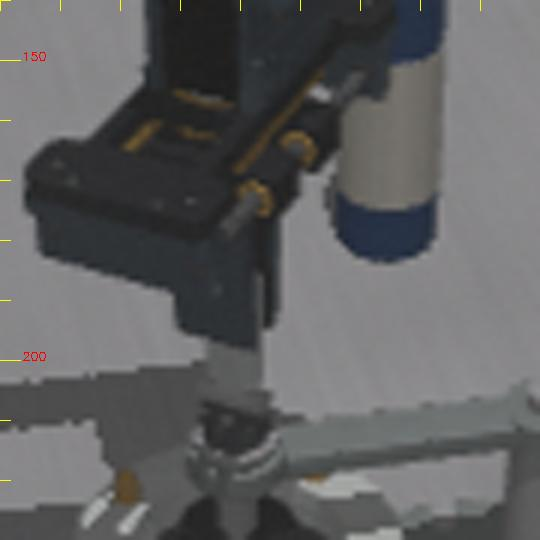

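View pics/n3.png

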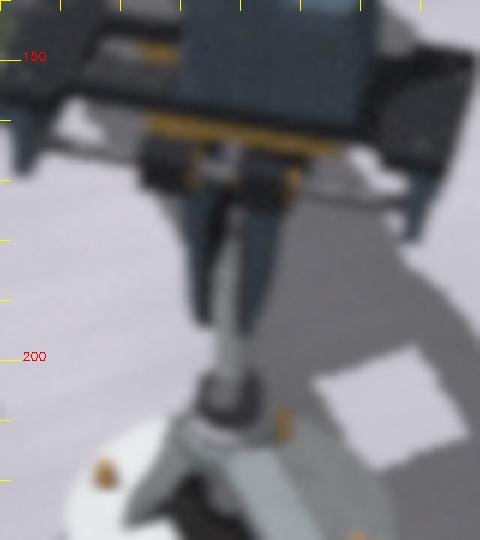

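```bash
python3 -m handwheel '[[5,[0,0,0],0],[5,[0,0,0],0],[5,[0,0,0],0],[5,[0,-2,0],0],[5,[0,-4.5,0],0],[5,[0,-6,0],0],[5,[0,-6,0],-8],[5,[0,-6,0],-16],[5,[0,-6,0],-24],[5,[0,-6,0],-32]]' 25; python3 -m handwheel '[[5,[0,0,0],-8.5],[5,[0,0,0],-17],[5,[0,0,0],-25.5],[5,[0,0,0],-34],[5,[0,0,0],-42.5],[5,[0,0,0],-51],[5,[0,0,0],-59.5],[5,[0,0,0],-68],[5,[0,0,0],-76.5],[5,[0,0,0],-85]]';  python3 -m handwheel '[[5,[0,0,0],-8.5],[5,[0,0,0],-17],[5,[0,0,0],-25.5],[5,[0,0,0],-34],[5,[0,0,0],-42.5],[5,[0,0,0],-51],[5,[0,0,0],-59.5],[5,[0,0,0],-63],[5,[0,0,0],-63]]'; python3 - <<'E'
from h import *
c=vision.grab_frame("scene");s=vision.grab_frame("side");w=vision.grab_frame("wrist")
crop("side",215,140,90,90,6,"n2.png",s);crop("scene",245,140,80,90,6,"n3.png",c);cv2.imwrite("pics/n4.png",w[:,:,::-1])
print(totool([490.3,28.0,150]),state()["ee_pos"],state()["ee_rot"],state()["qpos"][5])
E
```

```text
time_s: 38.4
ee_pos: [487.5, 27.9, 210.0]
ee_rot: [-89.7, -0.9, -97.1]
force: [0.5, 0.0, 0.3]
gripper_width: 50.2
time_s: 39.4
ee_pos: [487.3, 27.8, 209.7]
ee_rot: [-90.9, -0.4, -11.7]
force: [-0.0, -0.1, -0.7]
gripper_width: 49.8
time_s: 40.3
ee_pos: [487.2, 27.6, 209.3]
ee_rot: [-90.7, 0.6, 51.3]
force: [0.2, -0.2, 0.1]
gripper_width: 50.0
[ 0.27822782  5.94738106 -0.14481955] [487.269038    27.69120213 209.47848684] [-90.69496183   0.6197485   51.22146206] -48.33371331204015
```

View pics/n2.png

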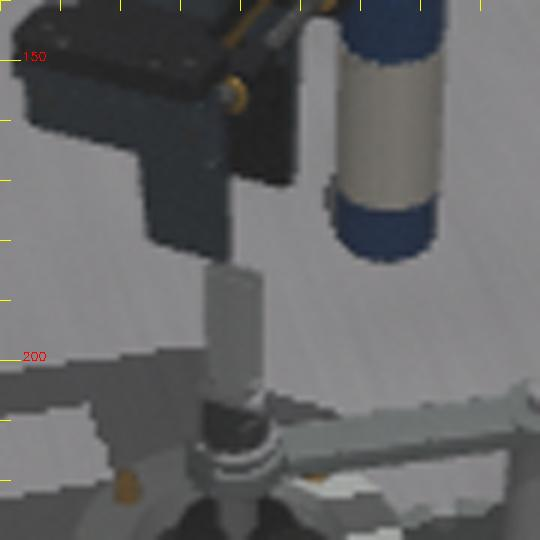

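View pics/n3.png

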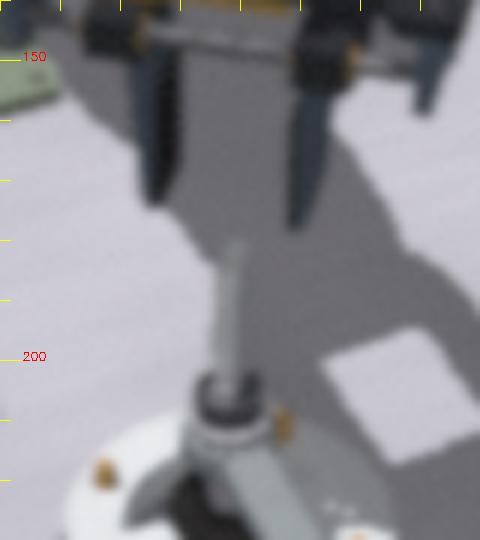

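View pics/n4.png

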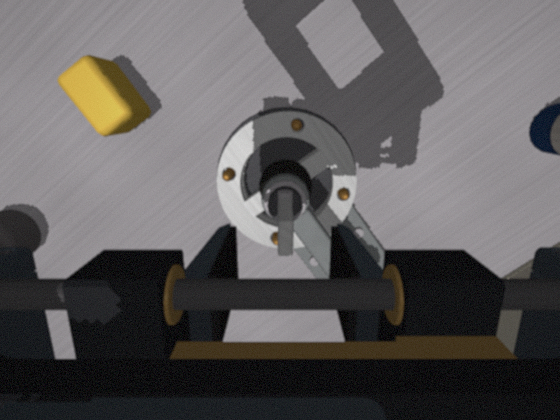

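```bash
python3 -m handwheel '[[5,[0.15,2,-0.1],0],[5,[0.15,4,-0.1],0],[5,[0.15,5.2,-0.1],0],[5,[0.15,5.9,-0.1],0],[5,[0.15,5.9,-0.1],0],[2,[0.15,5.9,-0.1],0],[0.5,[0.15,5.9,-0.1],0],[0.5,[0.15,5.9,-0.1],0],[0.5,[0.15,5.9,-0.1],0],[0.5,[0.15,5.9,-0.1],0]]' 25; python3 -m handwheel '[[0.5,[0,0,0],0],[0.5,[0,0.07,0],8],[0.5,[0,0.13,0],16],[0.5,[0,0.19,0],24],[0.5,[0,0.26,0],32],[0.5,[0,0.32,0],40],[0.5,[0,0.34,0],43],[0.5,[0,0.34,0],43]]';python3 - <<'E'
from h import *
c=vision.grab_frame("scene");s=vision.grab_frame("side")
crop("side",215,150,90,90,6,"n2.png",s);crop("scene",245,150,80,90,6,"n3.png",c)
print(state()["ee_pos"],state()["ee_rot"],state()["force"],state()["torque"],state()["effort"][5])
E
```

```text
time_s: 41.45
ee_pos: [489.3, 27.3, 150.8]
ee_rot: [-90.7, 0.6, 51.2]
force: [-0.8, 0.7, 0.3]
gripper_width: 13.0
time_s: 42.25
ee_pos: [489.4, 27.3, 147.4]
ee_rot: [-90.9, -0.1, 8.2]
force: [0.1, -0.1, 0.3]
gripper_width: 9.8
[489.37470018  27.28965152 147.37367206] [-9.09256034e+01 -6.25826131e-02  8.27955544e+00] [ 0.31485391 -0.71900167 -0.11722596] [-0.00592839  0.01945965 -0.04771299] -0.047536304919049144
```

View pics/n2.png

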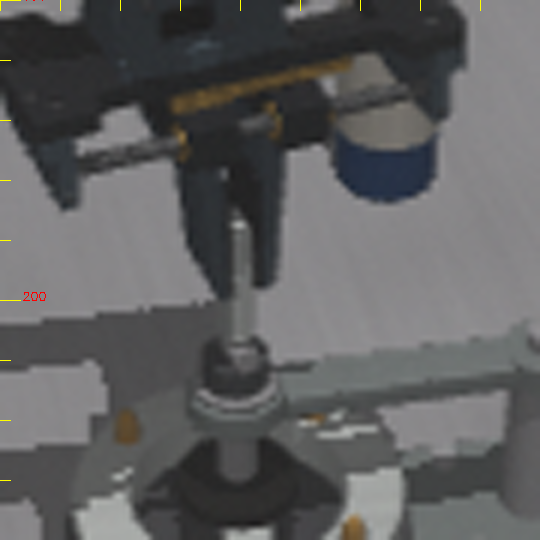

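View pics/n3.png

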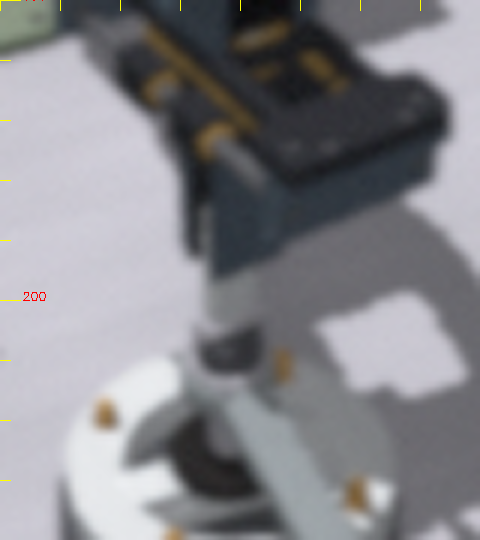

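```bash
python3 -m handwheel '[[0.5,[0,0.03,0],4],[0.5,[0,0.06,0],8],[0.5,[0,0.08,0],11],[0.5,[0,0.08,0],11]]';python3 -c "
from h import *
s=state();print(s['torque'],s['ee_rot'],s['effort'][5])"; python3 -m handwheel '[[0.5,[0,0.01,0],2],[0.5,[0,0.01,0],4],[0.5,[0,0.01,0],4]]';python3 -c "
from h import *
s=state();print(s['torque'],s['ee_rot'],s['effort'][5])"
```

```text
time_s: 42.75
ee_pos: [489.6, 27.3, 146.6]
ee_rot: [-90.9, -0.3, -2.7]
force: [1.1, -0.5, -0.7]
gripper_width: 10.1
[-0.03185528 -0.09574574 -0.04920106] [-90.88941855  -0.26062028  -2.66767764] 0.18216348253190517
time_s: 43.05
ee_pos: [489.7, 27.6, 146.5]
ee_rot: [-90.9, -0.3, -6.5]
force: [0.1, 1.2, -0.8]
gripper_width: 10.1
[ 0.22296993 -0.01670907  0.67851533] [-90.85873012  -0.33075704  -6.48123952] 0.7904219627380371
```

```bash
python3 -m handwheel '[[4,[0,0,0],0],[4,[0,0,0],0],[4,[0,0,0],0],[4,[0,-2,0],0],[4,[0,-4.5,0],0],[4,[0,-6,0],0],[2,[-2,-6,0],0],[0,[-5,-6,0],0],[0,[-5,-6,0],0],[0,[-5,-6,0],0]]' 25; python3 - <<'E'
from ovarm import *
c=vision.grab_frame("scene");s=vision.grab_frame("side")
crop("side",205,150,120,100,6,"q2.png",s);arm("scene",245,150,80,90,6,"q3.png",(0,),img=c)
print(state()["ee_pos"],state()["ee_rot"],state()["gripper_width"])
y=np.radians(-3.16)
for dx,z in ((-45,158),(-13,158),(10,154.5),(28.5,140),(37,118)):
  print(dx,z,totool([490.2+dx*np.cos(y),27.7+dx*np.sin(y),z]).round(2))
E
```

```text
time_s: 44.05
ee_pos: [439.7, 34.1, 206.5]
ee_rot: [-90.9, -0.4, -6.5]
force: [0.9, -0.3, 1.0]
gripper_width: 10.9
[440.52865185  34.09315161 206.34691403] [-90.85120335  -0.38265877  -6.48789206] 2.837212300564009
-45 158 [ 0.48  4.84 -0.26]
-13 158 [ 3.68  4.86 -0.08]
10 154.5 [5.97 5.22 0.06]
28.5 140 [7.81 6.68 0.19]
37 118 [8.64 8.89 0.27]
```

View pics/q2.png

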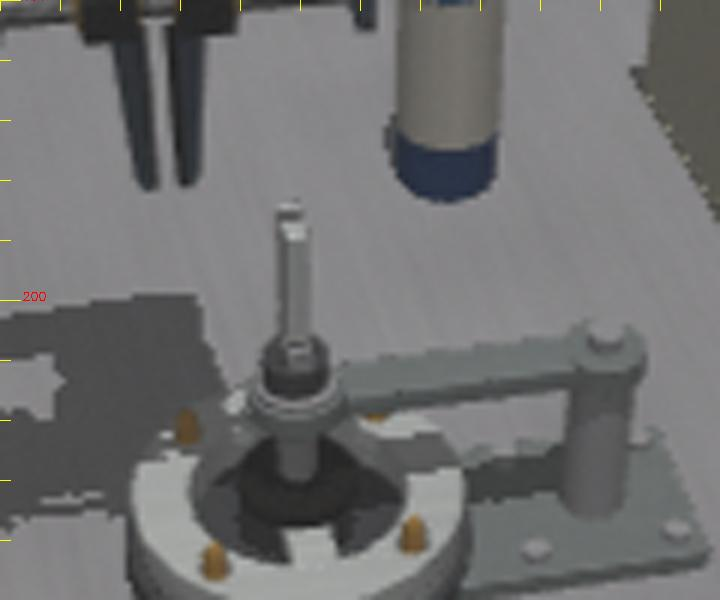

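View pics/q3.png

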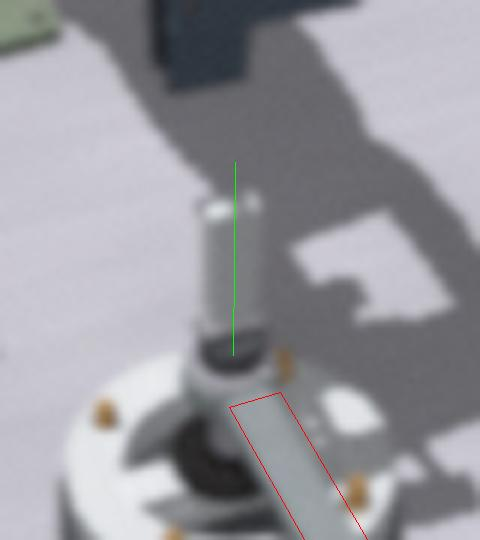

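```bash
python3 - <<'E'
from h import *
for z in (192,197,202): print(z,proj("side",[490.2,27.7,z]),proj("scene",[490.2,27.7,z]))
print(tri(("side",(253.3,185.5)),("scene",(245+233/6,150+205/6))))
E
python3 -m handwheel '[[0,[0.5,2,-0.2],0],[0,[0.5,4,-0.2],0],[0,[0.5,4.8,-0.2],0],[0,[2.5,4.8,-0.1],0],[0,[3.7,4.8,-0.1],0],[0,[4.5,4.9,0],0],[0,[5.2,5,0],0],[0,[6,5.2,0],0],[0,[6.9,5.9,0.1],0],[0,[7.8,6.7,0.2],0]]' 25; python3 - <<'E'
from h import *
s=vision.grab_frame("side");c=vision.grab_frame("scene")
crop("side",205,150,120,100,6,"q2.png",s);crop("scene",245,150,90,100,6,"q3.png",c)
print(state()["ee_pos"],state()["force"])
y=np.radians(-3.16)
for dx,z in ((33,130),(37,118),(37,114)):
  print(dx,z,totool([490.2+dx*np.cos(y),27.7+dx*np.sin(y),z]).round(2))
E
```

```text
192 [253.80035159 187.51770694] [283.70209782 185.01035129]
197 [253.76540165 185.91558293] [283.72080889 183.46357791]
202 [253.73022619 184.30312093] [283.73966079 181.90516282]
(array([489.9947789 ,  28.7822519 , 195.93829472]), [array([0.2951157 , 0.51183167]), array([ 0.24433762, -0.5408144 ])])
time_s: 45.15
ee_pos: [519.9, 26.0, 139.9]
ee_rot: [-90.9, -0.5, -6.5]
force: [-0.8, -0.0, 1.3]
gripper_width: 0.3
[519.29036899  26.08412139 138.48347947] [-0.0616993  -0.03761406 -0.33365464]
33 130 [0.38 0.85 0.04]
37 118 [0.77 2.05 0.08]
37 114 [0.77 2.45 0.08]
```

View pics/q2.png

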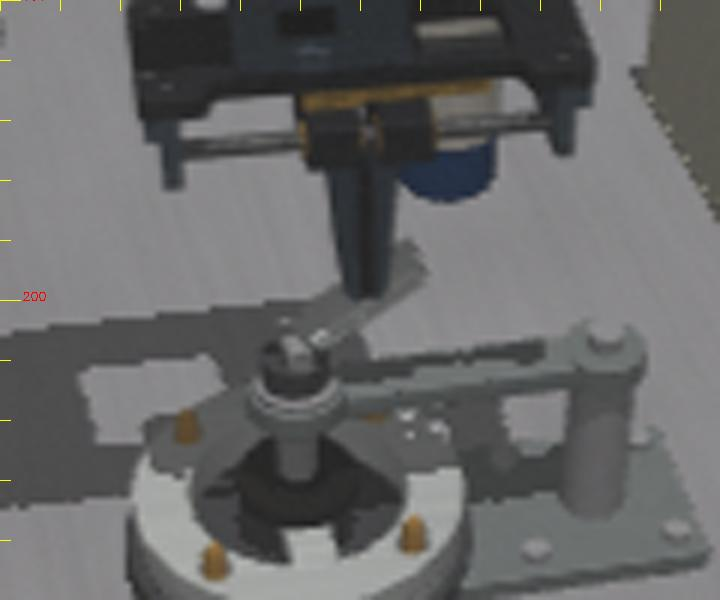

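View pics/q3.png

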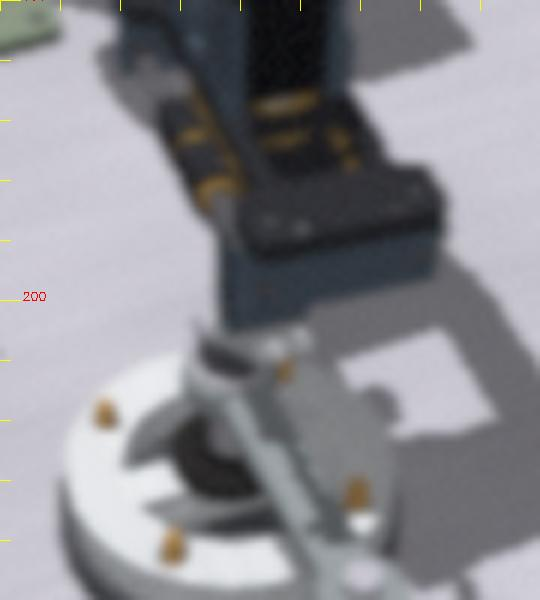

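Tip height agreed with snug (196 mm vs 197). The lever is now folded about 60° toward the post. Press it down the rest.

```bash
python3 -m handwheel '[[0,[0.3,0.5,0],0],[0,[0.5,1,0],0],[0,[0.7,1.5,0.1],0],[0,[0.8,1.9,0.1],0],[0,[0.8,2.1,0.1],0],[0,[0.8,2.1,0.1],0]]'; python3 -m handwheel '[[0,[0,0.1,0],0],[0,[0,0.2,0],0],[0,[0,0.3,0],0],[0,[0,0.3,0],0]]'
```

```text
time_s: 45.85
ee_pos: [527.0, 25.9, 117.1]
ee_rot: [-90.9, -0.3, -6.5]
force: [0.1, 0.5, -0.1]
gripper_width: 0.5
time_s: 46.25
ee_pos: [527.5, 25.9, 114.8]
ee_rot: [-90.9, -0.3, -6.5]
force: [0.5, 0.5, 4.8]
gripper_width: 0.4
```

```bash
python3 -m handwheel '[[0,[0,0.1,0],0],[0,[0,0.2,0],0],[0,[0,0.2,0],0]]'; python3 - <<'E'
from h import *
s=vision.grab_frame("side");c=vision.grab_frame("scene")
crop("side",205,150,120,100,6,"q2.png",s);crop("scene",245,150,90,100,6,"q3.png",c)
print(state()["ee_pos"],state()["force"])
E
```

```text
time_s: 46.55
ee_pos: [528.3, 25.9, 114.2]
ee_rot: [-90.8, -0.5, -6.5]
force: [-1.0, -0.1, 8.7]
gripper_width: 0.4
[528.25204724  25.90125751 114.18261259] [-0.6991616   0.82509988  8.9474029 ]
```

View pics/q2.png

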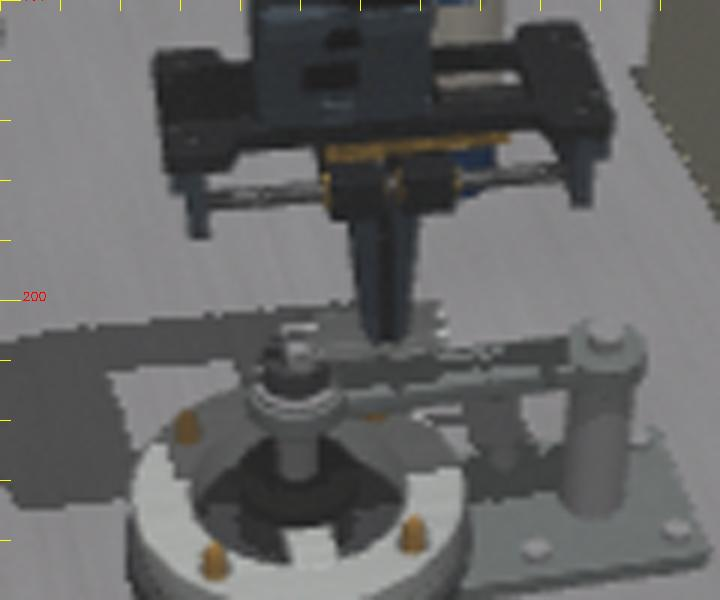

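```bash
python3 -m handwheel '[[0,[0,0.15,0],0],[0,[0,0.3,0],0],[0,[0,0.3,0],0]]'; python3 -m handwheel '[[0,[0,-1,0],0],[0,[0,-4,0],0],[0,[0,-8,0],0],[0,[0,-12,0],0],[0,[0,-15,0],0],[0,[0,-15,0],0]]'; python3 - <<'E'
from ovarm import *
s=vision.grab_frame("side");c=vision.grab_frame("scene")
crop("side",205,160,120,100,6,"q2.png",s);crop("scene",245,170,90,100,6,"q3.png",c)
arm("side",225,175,95,85,4,"m1.png",(0,0.035),img=s); arm("scene",250,170,70,85,5,"m2.png",(0,0.035),img=c)
print(state()["ee_pos"],state()["force"])
E
```

```text
time_s: 46.95
ee_pos: [529.2, 25.9, 113.5]
ee_rot: [-90.8, -0.6, -6.5]
force: [-2.6, 0.7, 14.8]
gripper_width: 0.3
time_s: 47.55
ee_pos: [529.7, 28.4, 268.0]
ee_rot: [-90.7, -1.1, -6.5]
force: [-0.5, -0.4, 0.1]
gripper_width: 0.6
[527.33834718  28.21056199 263.44984995] [-1.00010678  0.22095493  0.50858595]
```

View pics/q2.png

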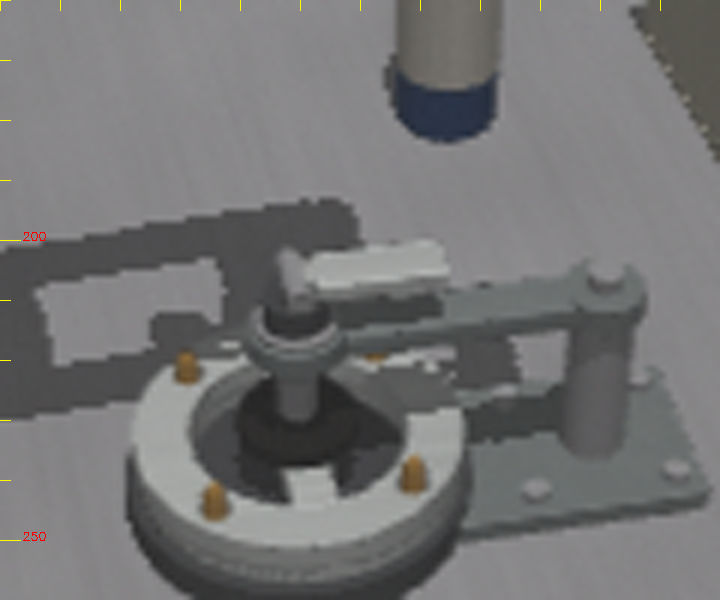

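View pics/q3.png

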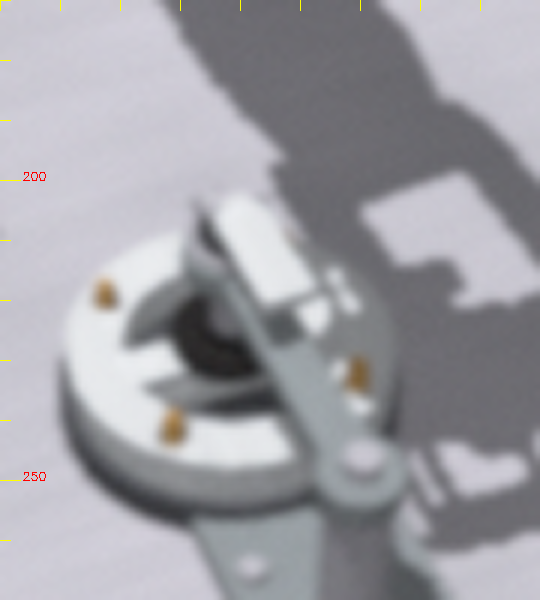

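View pics/m2.png

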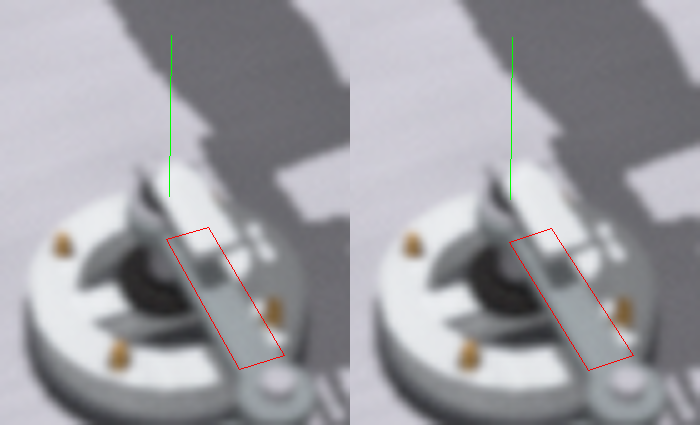

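```bash
python3 - <<'E'
from h import *
y=np.radians(-3.16);u=np.array([np.cos(y),np.sin(y)]);v=np.array([-u[1],u[0]]);hub=np.array([490.2,27.7])
outs=[]
for n,x0,y0,w,h in (("side",240,190,60,45),("scene",270,195,50,45)):
  im=vision.grab_frame(n); S=7
  c=cv2.resize(im[y0:y0+h,x0:x0+w],None,fx=S,fy=S,interpolation=cv2.INTER_CUBIC)
  P=[[*(hub+r*u+s*12*v),136] for r,s in ((8,-1),(66,-1),(66,1),(8,1))]
  q=np.array([(proj(n,p)-[x0-.5,y0-.5])*S for p in P]).astype(int); cv2.polylines(c,[q],True,(255,0,0),1)
  outs.append(cv2.resize(c,(400,330)))
cv2.imwrite("pics/r1.png",np.hstack(outs)[:,:,::-1])
w=vision.grab_frame("wrist");cv2.imwrite("pics/r2.png",w[:,:,::-1]); print(state()["ee_pos"],state()["ee_rot"],totool([575,-40,240]),totool([575,-40,66]))
E
```

```text
[526.68250836  28.14017984 261.74904158] [-90.85148436  -0.42921636  -6.48886804] [ 5.55440061  2.30882817 -6.19070234] [ 5.42405428 19.70641859 -5.93213413]
```

View pics/r1.png

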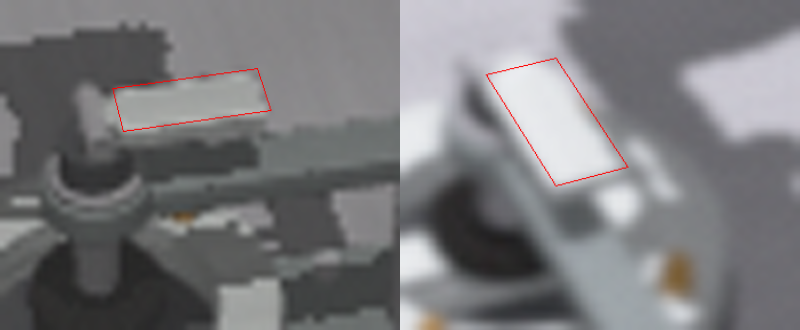

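View pics/r2.png

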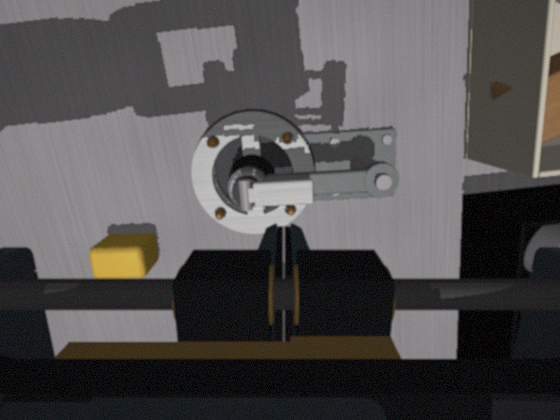

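```bash
python3 -m handwheel '[[0,[2.8,0,-2.6],0],[0,[5.4,1,-5.2],0],[0,[5.4,5,-5.2],0],[0,[5.4,9,-5.2],0],[0,[5.4,13,-5.2],0],[0,[5.4,16.5,-5.2],0],[0,[5.4,19,-5.2],0],[0,[5.4,19.4,-5.2],0],[0,[5.4,19.4,-5.2],0]]'; python3 -m handwheel '[[0,[0,0,0.6],0],[0,[0,0,1.2],0],[0,[0,0,1.7],0],[0,[0,0,1.9],0],[0,[0,0,1.9],0]]'
```

```text
time_s: 48.7
ee_pos: [574.8, -32.6, 67.8]
ee_rot: [-90.9, -0.3, -6.5]
force: [0.5, -0.0, -0.2]
gripper_width: 0.6
time_s: 49.2
ee_pos: [577.2, -13.2, 68.0]
ee_rot: [-90.9, -0.3, -6.4]
force: [0.4, 0.1, 0.5]
gripper_width: 0.4
```

```bash
for i in 1; do :; done; python3 -m handwheel '[[0,[0,0,0.3],0],[0,[0,0,0.6],0],[0,[0,0,0.6],0]]'; python3 -m handwheel '[[0,[0,0,0.2],0],[0,[0,0,0.4],0],[0,[0,0,0.4],0]]'
```

```text
time_s: 49.5
ee_pos: [577.8, -8.7, 68.2]
ee_rot: [-91.0, -0.3, -6.4]
force: [-0.7, -4.2, 2.1]
gripper_width: 0.5
time_s: 49.8
ee_pos: [577.8, -8.7, 68.4]
ee_rot: [-91.5, -0.3, -6.2]
force: [-1.9, -13.0, 2.4]
gripper_width: 0.4
```

```bash
python3 -m handwheel '[[0,[0,0,-2],0],[0,[0,0,-4],0],[0,[0,-4,-4],0],[0,[0,-9,-4],0],[0,[0,-14,-4],0],[0,[0,-18,-4],0],[0,[-5,-20,-4],0],[0,[-10,-20,-2],0],[0,[-15,-20,0],0],[0,[-20,-20,2],0]]'; python3 -m handwheel '[[2,[-5,0,3],0],[2,[-8,0,6],0],[2,[-8,0,6],0],[2,[-8,0,6],0]]'; python3 - <<'E'
from ovarm import *
s=vision.grab_frame("side");c=vision.grab_frame("scene")
cv2.imwrite("pics/z1.png",s[:,:,::-1]);cv2.imwrite("pics/z2.png",c[:,:,::-1])
crop("side",205,160,120,100,6,"z3.png",s)
arm("scene",250,190,70,65,6,"z4.png",(0,),img=c)
E
```

```text
time_s: 50.8
ee_pos: [391.9, 31.6, 266.9]
ee_rot: [-91.4, -0.3, -6.3]
force: [0.3, 1.4, 1.0]
gripper_width: 0.4
time_s: 51.2
ee_pos: [318.6, 100.6, 265.4]
ee_rot: [-91.4, -0.4, -6.1]
force: [0.9, -1.2, 0.8]
gripper_width: 20.3
```

View pics/z1.png

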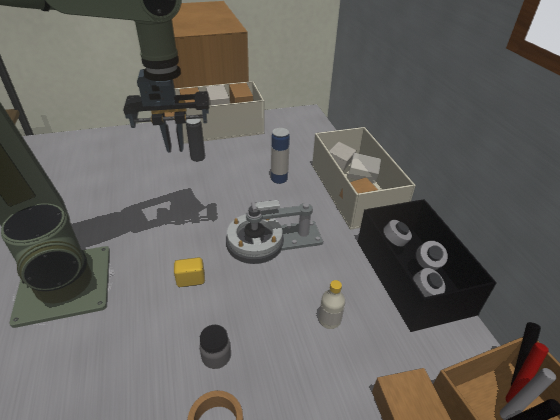

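View pics/z3.png

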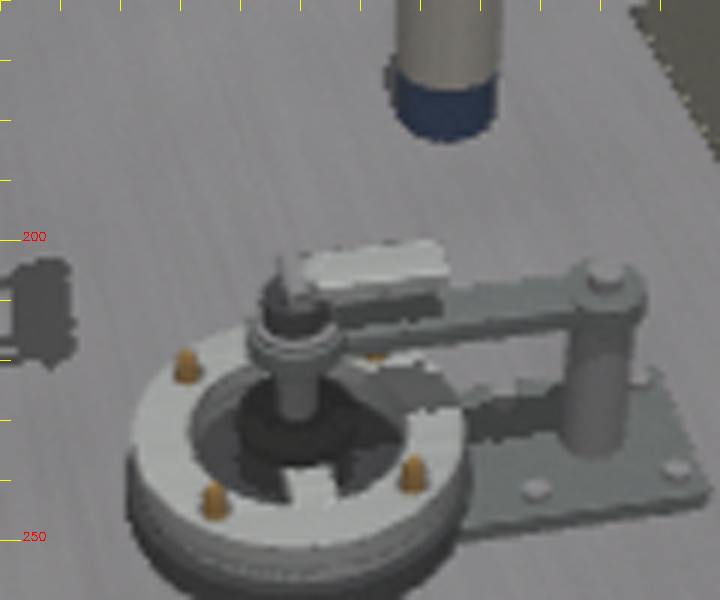

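View pics/z4.png

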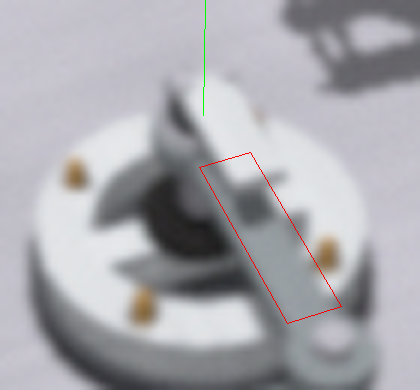

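View pics/z2.png

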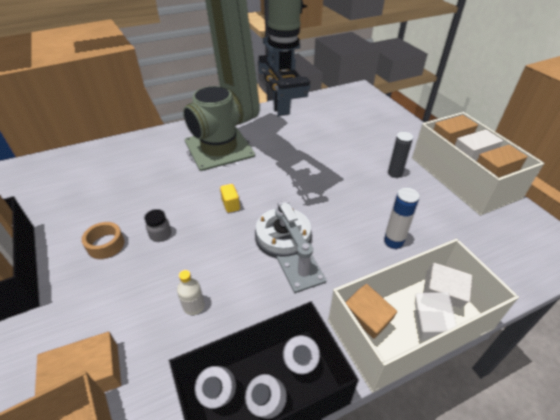

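```bash
python3 -c "
from workcell import job
print(job.job_done())"
```

```text
the job is handed in; nothing more can be done
None
```

The job is handed in at about 51 s of the 210 s allowed. Only two discs were on the bench. Both are on the four studs and lie flat. The arm is back at its stop, the bolt is snug and the lever is folded flat toward the post.

Last checks:
- **Discs:** all four studs show through the top disc. Each disc touched down within 0.5 mm of its expected height.
- **Arm:** a final push of about 13 N didn't move it, and it lines up with the zero-swing position in the pictures.
- **Bolt:** the turning torque rose to 0.68 N m at the end. The lever tip then measured 196 mm high, against 197 mm expected when snug. Only after that did I fold the lever.
- **Lever:** folded, it matches the predicted flat position in both fixed cameras.
- **Spray can and bottle:** both are standing and were not touched.

Problems and disagreements:
- **Height offset:** the visible fingertips sit about 19 mm above the reported tool position. Because of this my first swing passed over the clamp arm without moving it. I corrected for it in every later move.
- **Wrist camera:** its estimate of the first disc's position was about 12 mm off the fixed cameras, so I relied on the fixed ones.
- **Lever at the start:** it leaned about 0.2 rad. Pinching it stood it upright before I screwed the bolt in.

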